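Take off the hall fan's left-hand blade nut

TASK

The fan's blade is due for a wash: unscrew the round black nut that holds it and set the nut down gently, open end down, in the empty compartment of the top ceramic tray. The nut has a left-hand thread, so it loosens clockwise seen from above; the thread is plastic, so let the nut climb as it turns, never push, pull or wrench it hard against the thread, and lift it off only once it has run free. Do not drop it, and leave everything else on the console and in the trays where it is.

Things in the scene. Friction and masses are not known exactly. Their poses are not given: they have to be found in the camera images.
- nut: The fan's blade nut: closed, ribbed, round black plastic cap, 44 mm across, 38 mm tall, about 60 g, upright on the hub. Origin: centre of its open underside; z up its axis. Grip its round side from above, any yaw: solid 20 to 33 mm above the origin, hollow and set back 2 mm below. A 20 N grip turns it. Gripped off-centre it is pushed sideways against the boss. Over 12 N between nut and rotor counts as forcing it.
- nut_seat (a point): Centre of the flat hub face (50 mm wide) on which the tightened nut stands, on the fan's vertical axis, 150 mm above the marble; z up, yaw is the fan's. The fan stands fast, its head tipped straight up, front guard off. The rear guard's rim lies 106 mm from the axis, 13 mm above the hub face; the blades lie below the hub face. The thread is left-handed: counterclockwise only jams it. Let go, the nut stays where it is on the thread.
- rotor: Fan blade (3 blades), hub, and threaded boss inside the nut (18 mm tall, 24 mm wide); origin on the axis at the hub face. It swings freely with the nut, 0.5 to 1.3 rad clockwise, till a blade meets a wooden peg stuck up through the guard (35 mm above the hub face, 86 mm from the axis). From then each rad clockwise lifts the nut 2.9 mm; it runs free after about 2.6 rad, 5 to 8 mm up. Axial play 1.5 mm.
- empty_bay (a point): Centre of the floor of the empty compartment of the top ceramic tray, 163 mm above the marble; z up, x and y along the tray's sides. The compartment measures 156 mm (x) by 124 mm (y) inside, its walls stand 19 mm above the floor. The tray's other compartment, towards -y, holds the charm and the jar. The stack of trays stands fast.
- charm: Flat glass evil-eye charm, 44 mm across, 7 mm thick, in the other compartment of the top tray; origin at the centre of its underside. Leave alone.
- jar: Small lidded glass jar, 48 mm across, 55 mm tall, in the other compartment of the top tray; origin at the centre of its underside. Leave alone.
- shoe_brush: Shoe brush with stainless back, 150 x 45 x 37 mm, lying on the marble; origin at the centre of its underside. Leave alone.
- cologne: Amber glass cologne bottle, 56 mm across, 170 mm tall; origin at the centre of its underside. Leave alone.
- polish_tin: Round shoe polish tin, 56 mm across, 22 mm tall; origin at the centre of its underside. Leave alone.
Mind the look-alikes: they are no part of the job. Leave any blue look-alike of the part that bears nut_seat alone.

How it is judged:
On the way:
1. the nut is off the threaded boss, above the fan (z of nut in the frame of nut_seat above 0.022 m and horizontal distance between nut and nut_seat below 0.06 m), for 0.05 s.
At the end, for the whole second after the job is handed in: The nut stands upright (within 0.1 rad), open end down, at rest on the floor (within 4 mm) of the empty compartment of the top tray, wholly inside it and let go; the charm, jar, shoe brush, cologne bottle, and polish tin are within 20 mm of where they were (x of nut in the frame of empty_bay between -0.054 and 0.054 m and y of nut in the frame of empty_bay between -0.038 and 0.038 m and z of nut in the frame of empty_bay between -0.004 and 0.004 m and angle between nut's own z axis and vertical below 0.1 rad and linear speed of nut below 0.02 m/s and distance of each of charm, jar, shoe_brush, cologne, polish_tin from where it was at the start of the episode below 0.02 m); the robot touches nothing.
It fails at once if the nut is forced against the rotor's thread or hub with more than 12 N (contact force between nut and rotor above 12 N).
It fails at once if the nut is dropped or knocked: faster than 0.4 m/s with no finger on it (linear speed of nut above 0.4 m/s and contact force between nut and the fingers below 0.2 N).
It fails at once if a bystander is moved more than 20 mm (distance of any of charm, jar, shoe_brush, cologne, polish_tin from where it was at the start of the episode above 0.02 m).
It also fails if it takes over 72 s, if anything falls off the work surface, if the arm or the gripper's body presses on something with over 40 N, if the wrist force passes 120 N, or if a joint passes its speed limit or range.

ROBOT

A 7-joint arm with a two-finger parallel gripper is mounted at the origin on the work surface. World frame = base frame: x ahead of the robot, y to its left, z up, the work surface at z = 0. Lengths are in m, angles in rad, forces in N, time in s.
With the tool pointing down it reaches from about 0.4 to 0.85 m from the base axis. Payload 10.4 kg.
Tool frame: the origin (TCP) lies midway between the tips of the shut fingers; the grasp point (between the pads) lies 19 mm behind it; x points along the fingers, z is the direction in which the jaws open and shut, and the axes are right-handed (so a half turn about x gives the same grasp; the last joint's range is limited). The gripper opens to 87 mm and grips with 3 to 60 N. Pads are 19 mm wide; open, the fingers measure 117 mm over their backs; the gripper's body (75 mm by 190 mm) begins 51 mm behind the grasp point.
Start: joints at [1.132, 0.332, -0.065, 1.46, 0.022, 1.35, -0.088], TCP at [0.252, -0.572, 0.223] pointing down, gripper open.
Joint ranges: [-2.6, 2.6], [-0.5, 2.12], [-1.47, 1.34], [0.16, 2.42], [-1.27, 4.41], [0.06, 2.06], [-2.6, 2.6]. Speed limits (rad/s): [2.22, 2.22, 2.79, 2.79, 3.14, 3.14, 3.14].

INTERFACE

Orientations are given as a unit quaternion [x, y, z, w].
In Python, from bench import read_state, camera, camera_params, close_job gives the robot as it stands.
- The arm moves only by the tool arm_command, never from a script. Its argument "targets" is a list of rows, each a list of 7 numbers: the closure in counts, from 0 (fully open) to 255 (shut), then the shift along the tool's x, y, z in mm, then the turn, a rotation vector about the tool's x, y, z in rad. A call has 1 to 10 rows; each row is the pose to reach, as a shift and turn from the pose commanded when the call began, along the tool's axes at that moment; what a row does not reach only later rows make up. A row lasts 1/10 s, in which the tool goes at most 50 mm and 8.59 degrees, less where a joint would pass 70% of its speed; a pose out of reach is approached as far as the arm can. A call with a gripper value outside its range is refused whole. The fingers move at their own pace and stop on an object; "newtons" is the grip in N (left out, the last holds). Time passes only in rows, so rows that repeat a pose let the fingers close. It gives the time, the measured TCP pose, the force and the opening at its end, in the units of the state.
- read_state(): the state, without advancing time (a new reading comes with each control period).
- camera(name): name is "scene" or "side" or "wrist"; returns the picture (384x512x3 uint8, red, green, blue); there is no depth.
- camera_params(name): a dict with "intrinsics" (3x3 intrinsics, pixels), "dist" ([k1, k2, p1, p2, k3] as OpenCV has them; the pictures are not rectified), "xyz" and "orientation" of the camera in the world; the wrist camera has in their place "mount" (4x4, takes a point from camera to tool coordinates, whose origin is the TCP and whose axes are the tool frame's). Camera axes: x right, y down, z forward; pixel columns grow to the right and rows downward; lengths in m; the calibration is good to about 2 mm. A picture is of the moment at which its call begins: read the wrist's pose just before it. camera_params takes no time and is no camera call.
- close_job(): hands the job in, once; it reports no verdict.
The state is a dict: "time": time; "joint_positions": joint angles; "joint_vel": joint speeds; "joint_torque": joint torques, N m; "ee_pos": TCP position; "eef_rot": TCP orientation; "ft_force": force on the tool from outside, world axes, zero at the start; "torque": the same for the moment, N m; "width": finger opening in m.
Only numpy, scipy, OpenCV 4.12 (cv2) and the standard library are available. Lean on these libraries where they do the work, as an engineer would, in place of code of your own. Each camera call takes 0.05 s, during which the arm holds its last target.

## Working session

There is one attempt and no reset: what is moved stays moved. The work goes in short steps, Python scripts to look and compute and a tool call to move; the robot and the scene stay as the last step left them, time stands still between calls to the robot, and variables do not carry over. Pictures are saved under pics/ and viewed, and the job is handed in when it is done.

Besides the shell and the picture viewer there is one more tool, called after "Emit:" as name(argument=value, ...) on one line, values as JSON. arm_command: Moves the arm, as the interface text tells. Its arguments: {"type":"object","properties":{"targets":{"type":"array"},"newtons":{"type":"number"}},"required":["targets"]}

```bash
mkdir -p pics; ls; python3 - <<'E'
from bench import *
import cv2
s=read_state();print({k:s[k] for k in s})
for n in ["scene","side","wrist"]:
    p=camera_params(n);print(n,p)
    cv2.imwrite(f"pics/{n}0.png",camera(n)[:,:,::-1])
E
```

```text
pics
{'time': 0.0, 'joint_positions': array([ 1.13240458,  0.33285789, -0.06469421,  1.46095214,  0.0215822 ,
        1.34986737, -0.08847539]), 'joint_vel': array([ 2.31380766e-04, -2.53816305e-04, -6.26654006e-04, -4.92362063e-05,
       -5.30964003e-04, -1.19915010e-03, -5.87414634e-05]), 'joint_torque': array([-3.38172058e-04, -6.23250461e+01,  2.46615621e-02, -3.89899671e+01,
       -6.12668367e-02,  3.98659345e-02,  1.18667708e-04]), 'ee_pos': array([ 0.2522897 , -0.57139975,  0.22175747]), 'eef_rot': array([ 0.38627579,  0.59286225, -0.38576826,  0.59202045]), 'ft_force': array([-0.75276939,  0.20433821, -0.40356531]), 'torque': array([-0.05415409, -0.04629643,  0.0179244 ]), 'width': 0.0871271654008377}
scene {'intrinsics': array([[414.91603211,   0.        , 254.53937229],
       [  0.        , 414.91603211, 189.74558625],
       [  0.        ,   0.        ,   1.        ]]), 'dist': array([-0.149809,  0.      ,  0.      ,  0.      ,  0.      ]), 'xyz': array([ 1.29019243, -0.07905072,  0.74045383]), 'orientation': array([ 0.67621057,  0.58961876, -0.29636876, -0.32749738])}

[... 296 characters left out ...]
  0.74832876]), 'orientation': array([ 0.92274582, -0.06324375,  0.03348146, -0.37870751])}
wrist {'intrinsics': array([[276.30148567,   0.        , 248.63270112],
       [  0.        , 276.30148567, 192.63446473],
       [  0.        ,   0.        ,   1.        ]]), 'dist': array([-0.06005158,  0.        ,  0.        ,  0.        ,  0.        ]), 'mount': array([[-6.01375693e-05, -2.57480841e-01,  9.66283402e-01,
        -1.62569519e-01],
       [ 1.05782592e-03, -9.66282879e-01, -2.57480636e-01,
         7.04786387e-02],
       [ 9.99999439e-01,  1.00667536e-03,  3.30479810e-04,
        -1.42228406e-04],
       [ 0.00000000e+00,  0.00000000e+00,  0.00000000e+00,
         1.00000000e+00]])}
```

View pics/scene0.png

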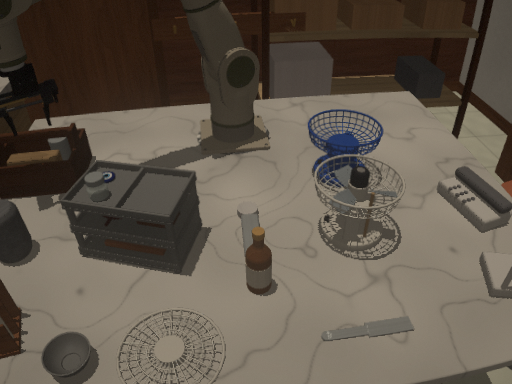

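View pics/side0.png

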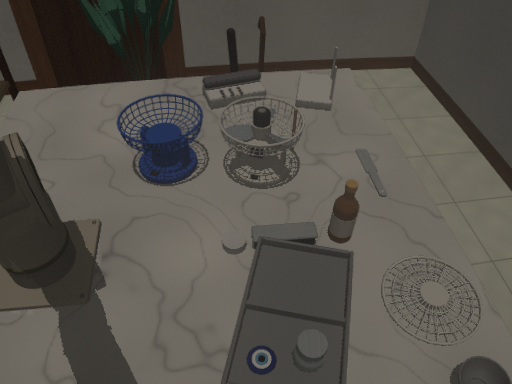

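View pics/wrist0.png

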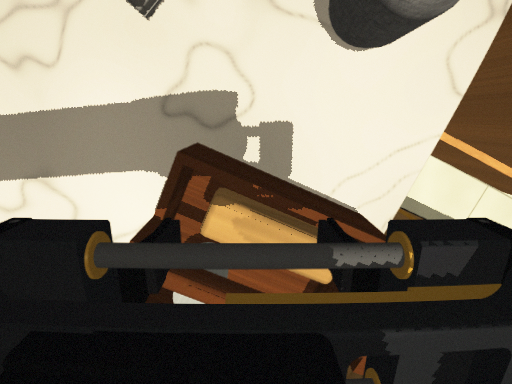

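The nut sits on the white fan, at scene (359,178) and side (262,115). The blue fan is the look-alike. The empty bay is at side (300,280), and the charm and jar are in the nearer bay. Next I'll zoom in to get the contours.

```bash
python3 - <<'E'
import cv2,numpy as np
a=cv2.imread("pics/scene0.png");b=cv2.imread("pics/side0.png")
def z(im,x0,y0,w,h,s): return cv2.resize(im[y0:y0+h,x0:x0+w],None,fx=s,fy=s,interpolation=cv2.INTER_CUBIC)
A=z(a,300,145,120,90,5);cv2.imwrite("pics/za.png",cv2.convertScaleAbs(A,alpha=1.8))
B=z(b,210,85,100,75,6);cv2.imwrite("pics/zb.png",cv2.convertScaleAbs(B,alpha=1.8))
C=z(b,220,230,145,154,3.8);cv2.imwrite("pics/zc.png",cv2.convertScaleAbs(C,alpha=2))
D=z(a,60,150,150,120,5);cv2.imwrite("pics/zd.png",cv2.convertScaleAbs(D,alpha=2))
E
```

```text
(no output)
```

View pics/za.png

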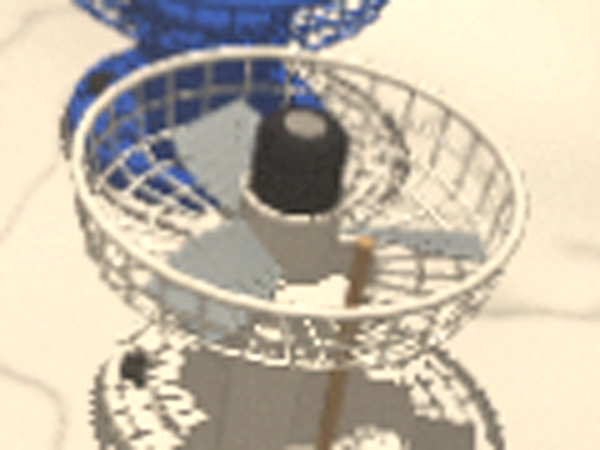

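View pics/zb.png

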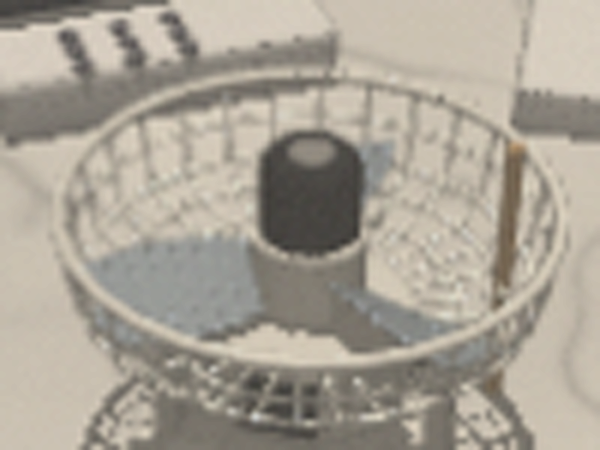

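View pics/zc.png

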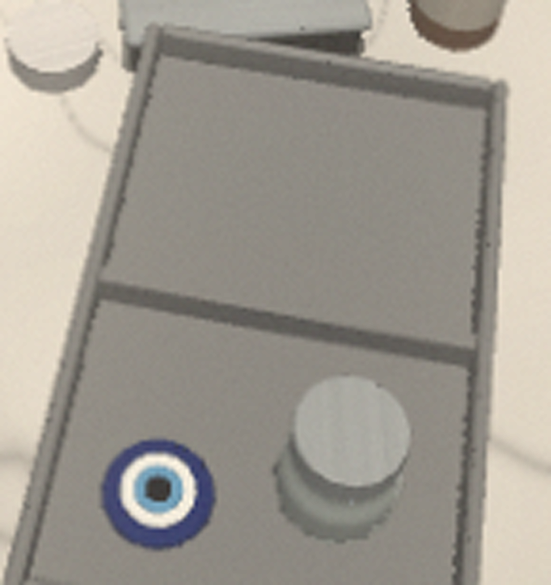

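View pics/zd.png

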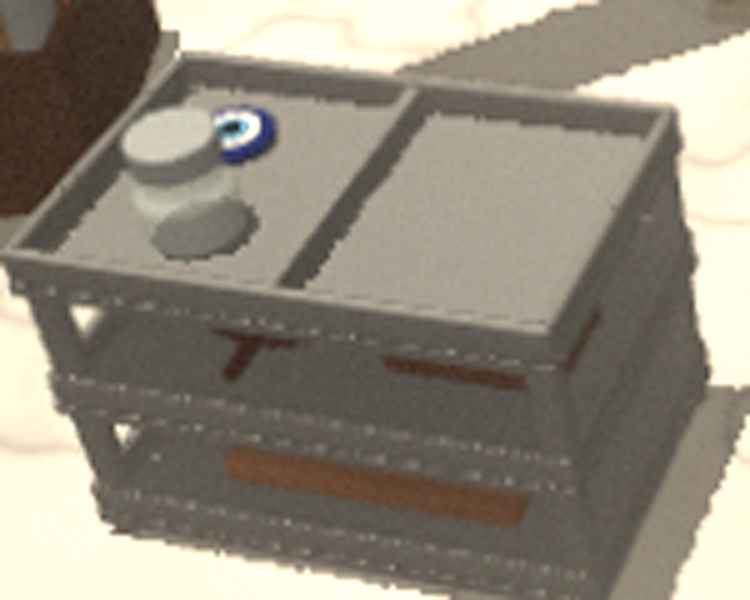

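```bash
cat > h.py <<'E'
import cv2,numpy as np
from scipy.spatial.transform import Rotation as R
from bench import *
def ray(n,uv,pose=None):
    p=camera_params(n)
    q=cv2.undistortPoints(np.array([[uv]],float),p["intrinsics"],p["dist"])[0,0]
    d=np.array([q[0],q[1],1.])
    if n=="wrist":
        pos,rot=pose;M=p["mount"];Rt=R.from_quat(rot).as_matrix()
        return pos+Rt@M[:3,3], Rt@(M[:3,:3]@d)
    return np.array(p["xyz"]),R.from_quat(p["orientation"]).as_matrix()@d
def onz(n,uv,z,pose=None):
    o,d=ray(n,uv,pose);return o+d*(z-o[2])/d[2]
def tri(a,b):
    (o1,d1),(o2,d2)=a,b
    d1=d1/np.linalg.norm(d1);d2=d2/np.linalg.norm(d2)
    t=np.linalg.lstsq(np.c_[d1,-d2],o2-o1,rcond=None)[0]
    p,q=o1+t[0]*d1,o2+t[1]*d2
    return (p+q)/2,np.linalg.norm(p-q)
E
python3 - <<'E'
from h import *
np.set_printoptions(precision=4,suppress=True)
u=lambda x,y,s,x0,y0:((x+.5)/s-.5+x0,(y+.5)/s-.5+y0)
sc=u(306,123,5,300,145);sd=u(313,151,6,210,85)
print("nut top",tri(ray("scene",sc),ray("side",sd)),onz("scene",sc,.188),onz("side",sd,.188))
for n,f,(x,y,w,h) in [("scene","pics/scene0.png",(345,160,28,30)),("side","pics/side0.png",(250,102,24,28))]:
    im=cv2.imread(f)[y:y+h,x:x+w].max(2)
    m=(im<45).astype(np.uint8)
    k,l,st,c=cv2.connectedComponentsWithStats(m);i=1+st[1:,4].argmax();print(n,st[i]+[x,y,0,0,0],c[i]+[x,y])
f=lambda x,y:u(x,y,5,300,145)
# peg top
print("peg",tri(ray("scene",u(365,241,5,300,145)),ray("side",u(517,147,6,210,85))))
# rim
pts=[u(78,180,5,300,145),u(522,205,5,300,145),u(300,50,5,300,145)]
print("rim scene",[onz("scene",p,.163) for p in pts])
c=lambda x,y:u(x,y,3.8,220,230)
d=lambda x,y:u(x,y,5,60,150)
for nm,p in dict(oTL=c(152,25),oTR=c(507,84),divL_t=c(103,285),divR_t=c(473,347)).items(): print(nm,onz("side",p,.182))
for nm,p in dict(fTL=c(160,55),fTR=c(490,105),divL_bot=c(96,298),divR_bot=c(470,364)).items(): print(nm,onz("side",p,.163))
for nm,p in dict(o_backR=d(675,108),o_frontR=d(550,330),div_back=d(415,90),div_front=d(282,285)).items(): print("sc",nm,onz("scene",p,.182))
for nm,p in dict(f_backL=d(435,112),f_backR=d(645,137)).items(): print("sc",nm,onz("scene",p,.163))
E
```

```text
nut top (array([0.5347, 0.2626, 0.187 ]), np.float64(0.0004295584283293441)) [0.5357 0.2622 0.188 ] [0.5345 0.2608 0.188 ]
scene [350 166  19  22 282] [359.1241 177.9149]
side [254 109  16  18 234] [261.4957 118.3419]
peg (array([0.6208, 0.2607, 0.1835]), np.float64(0.00033815175961332186))
rim scene [array([0.5311, 0.1549, 0.163 ]), array([0.5809, 0.3574, 0.163 ]), array([0.4377, 0.2966, 0.163 ])]
oTL [ 0.4708 -0.1281  0.182 ]
oTR [ 0.6275 -0.1844  0.182 ]
divL_t [ 0.4305 -0.2608  0.182 ]
divR_t [ 0.5741 -0.3096  0.182 ]
fTL [ 0.4745 -0.1317  0.163 ]
fTR [ 0.6236 -0.1819  0.163 ]
divL_bot [ 0.4281 -0.256   0.163 ]
divR_bot [ 0.5768 -0.3079  0.163 ]
sc o_backR [ 0.4774 -0.1242  0.182 ]
sc o_frontR [ 0.6303 -0.1783  0.182 ]
sc div_back [ 0.4423 -0.25    0.182 ]
sc div_front [ 0.5843 -0.2956  0.182 ]
sc f_backL [ 0.4347 -0.2441  0.163 ]
sc f_backR [ 0.4719 -0.1405  0.163 ]
```

```bash
cat >> h.py <<'E'
def go(target,yawturn=0):
    s=read_state();M=R.from_quat(s["eef_rot"]).as_matrix()
    print("axes x,y,z cols\n",M.round(4)); print("shift mm",(M.T@(np.array(target)-s["ee_pos"])*1000).round(1),"q",s["joint_positions"].round(3))
    # correction to vertical
    print("tilt fix rotvec(tool)",np.cross([1,0,0],M.T@[0,0,-1.]).round(4))
E
python3 -c "
from h import *
go([.252,-.572,.33]);go([.535,.262,.33])"
```

```text
axes x,y,z cols
 [[-5.000e-04  9.148e-01  4.039e-01]
 [ 1.000e-03  4.039e-01 -9.148e-01]
 [-1.000e+00 -0.000e+00 -1.100e-03]]
shift mm [-108.1   -0.5    0.2] q [ 1.132  0.333 -0.065  1.461  0.022  1.35  -0.089]
tilt fix rotvec(tool) [ 0.     -0.0011  0.    ]
axes x,y,z cols
 [[-5.000e-04  9.148e-01  4.039e-01]
 [ 1.000e-03  4.039e-01 -9.148e-01]
 [-1.000e+00 -0.000e+00 -1.100e-03]]
shift mm [-107.4  595.2 -648.4] q [ 1.132  0.333 -0.065  1.461  0.022  1.35  -0.089]
tilt fix rotvec(tool) [ 0.     -0.0011  0.    ]
```

Emit:
arm_command(targets=[[0, -50, 0, 0, 0, 0, 0], [0, -108, 0, 0, 0, 0, 0], [0, -108, 34, -37, 0, 0, 0], [0, -108, 68, -74, 0, 0, 0], [0, -108, 102, -111, 0, 0, 0], [0, -108, 136, -148, 0, 0, 0], [0, -108, 170, -185, 0, 0, 0], [0, -108, 204, -222, 0, 0, 0], [0, -108, 238, -259, 0, 0, 0], [0, -108, 272, -296, 0, 0, 0]])

```text
time: 1.15
ee_pos: [0.381, -0.1915, 0.3305]
eef_rot: [0.386, 0.592, -0.386, 0.593]
ft_force: [2.1, 0.2, -0.2]
width: 0.0872
```

Emit:
arm_command(targets=[[0, 0, 34, -37, -0.14, 0, 0], [0, 0, 68, -74, -0.28, 0, 0], [0, 0, 102, -111, -0.42, 0, 0], [0, 0, 136, -148, -0.56, 0, 0], [0, 0, 170, -185, -0.7, 0, 0], [0, 0, 204, -222, -0.84, 0, 0], [0, 0, 238, -259, -0.98, 0, 0], [0, 0, 272, -296, -1.1, 0, 0], [0, 0, 290, -316, -1.1, 0, 0], [0, 0, 290, -316, -1.1, 0, 0]])

```text
time: 2.15
ee_pos: [0.5178, 0.2171, 0.3296]
eef_rot: [0.018, 0.708, -0.016, 0.706]
ft_force: [-0.3, -0.8, -0.6]
width: 0.0873
```

```bash
python3 -c "
from h import *
go([.535,.262,.28])"
```

```text
axes x,y,z cols
 [[-0.0023  0.0488  0.9988]
 [ 0.0024  0.9988 -0.0488]
 [-1.      0.0023 -0.0024]]
shift mm [49.6 45.6 15.1] q [ 0.236  0.256 -0.866  1.416  0.191  1.559 -0.665]
tilt fix rotvec(tool) [ 0.     -0.0024 -0.0023]
```

Emit:
arm_command(targets=[[0, 10, 25, 10, 0, 0, 0], [0, 30, 46, 15, 0, -0.0024, -0.0023], [0, 50, 46, 15, 0, -0.0024, -0.0023], [0, 50, 46, 15, 0, -0.0024, -0.0023], [0, 50, 46, 15, 0, -0.0024, -0.0023]])

```text
time: 2.65
ee_pos: [0.5362, 0.2567, 0.281]
eef_rot: [0.019, 0.706, -0.021, 0.708]
ft_force: [-0.8, -0.4, 0.8]
width: 0.0869
```

```bash
python3 - <<'E'
from h import *
s=read_state();np.savez("w1.npz",p=s["ee_pos"],q=s["eef_rot"]);print(s["ee_pos"])
cv2.imwrite("pics/w1.png",camera("wrist")[:,:,::-1])
go([.535,.262,.28])
E
```

```text
[0.53623693 0.25667629 0.28095968]
axes x,y,z cols
 [[ 0.0034  0.0564  0.9984]
 [-0.0026  0.9984 -0.0564]
 [-1.     -0.0024  0.0035]]
shift mm [ 1.6  5.  -1.8] q [ 0.14   0.353 -0.861  1.418  0.271  1.489 -0.768]
tilt fix rotvec(tool) [-0.      0.0035  0.0024]
```

View pics/w1.png

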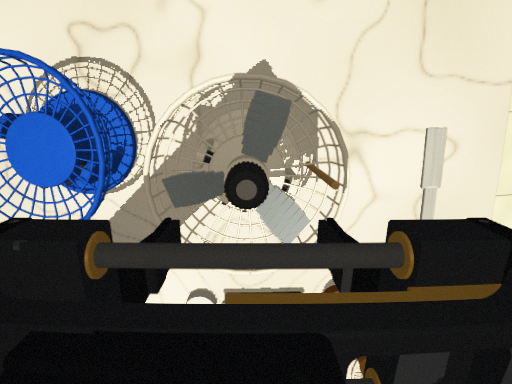

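The wrist view shows the nut at about (246,188), with its pale top disc visible. The peg is at (325,176), with blades on both sides of it.

```bash
python3 - <<'E'
from h import *
im=cv2.imread("pics/w1.png");d=np.load("w1.npz");pose=(d["p"],d["q"])
x,y,w,h=218,152,54,64
c=im[y:y+h,x:x+w];cv2.imwrite("pics/w1z.png",cv2.convertScaleAbs(cv2.resize(c,None,fx=9,fy=9,interpolation=cv2.INTER_CUBIC),alpha=1.5))
g=c.max(2);print(g[37,::3])
m=(g<60).astype(np.uint8)
cs,_=cv2.findContours(m,cv2.RETR_CCOMP,cv2.CHAIN_APPROX_NONE)
for k in sorted(cs,key=cv2.contourArea)[-3:]:
    (a,b),r=cv2.minEnclosingCircle(k);M=cv2.moments(k);print("A",M["m00"],"circ",a+x,b+y,r,"cen",M["m10"]/M["m00"]+x,M["m01"]/M["m00"]+y, cv2.boundingRect(k))
E
```

```text
[ 84  83  55  21  23  22  87  91  86  86  88  89  90  35  23  27  22 143]Traceback (most recent call last):
  File "<stdin>", line 9, in <module>
ZeroDivisionError: float division by zero
```

View pics/w1z.png

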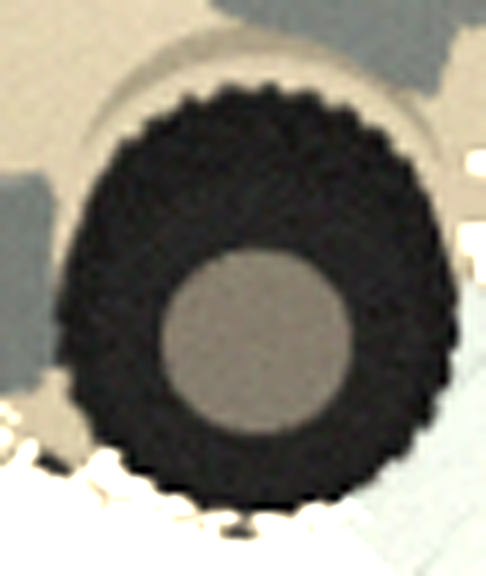

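```bash
python3 - <<'E'
from h import *
d=np.load("w1.npz");pose=(d["p"],d["q"])
c=lambda x,y:((x+.5)/9-.5+218,(y+.5)/9-.5+152)
p=onz("wrist",c(257,341.5),.188,pose);print(p)
print(onz("wrist",c(353,341.5),.188,pose)-onz("wrist",c(161,341.5),.188,pose))
# left-right silhouette edges near max-width (rows ~330): tangent, z~.18
print(onz("wrist",c(58,340),.18,pose),onz("wrist",c(459,340),.18,pose))
s=read_state();print(s["ee_pos"],s["joint_vel"].max())
o,dd=ray("scene",((306+.5)/5-.5+300,(123+.5)/5-.5+145))
E
```

```text
[0.53458354 0.2619478  0.188     ]
[ 0.02032738 -0.00113986  0.        ]
[0.51270187 0.26127656 0.18      ] [0.5564929  0.25882107 0.18      ]
[0.53649332 0.25689948 0.28164147] 0.002564895705878153
```

Emit:
arm_command(targets=[[0, 0, 5, -2, -0.145, 0, 0], [0, 0, 5, -2, -0.29, 0, 0], [0, 0, 5, -2, -0.435, 0, 0], [0, 0, 5, -2, -0.58, 0, 0], [0, 0, 5, -2, -0.725, 0, 0], [0, 0, 5, -2, -0.87, 0, 0], [0, 0, 5, -2, -1.015, 0, 0], [0, 0, 5, -2, -1.16, 0, 0], [0, 0, 5, -2, -1.305, 0, 0], [0, 0, 5, -2, -1.45, 0, 0]])

```text
time: 3.7
ee_pos: [0.5349, 0.2622, 0.2821]
eef_rot: [-0.457, 0.54, 0.454, 0.542]
ft_force: [0.3, 0.6, 0.0]
width: 0.0874
```

Emit:
arm_command(targets=[[0, 0, 0, 0, 0, 0, 0], [0, 0, 0, 0, 0, 0, 0], [0, 0, 0, 0, 0, 0, 0]])

```text
time: 4.0
ee_pos: [0.5345, 0.2626, 0.281]
eef_rot: [-0.454, 0.543, 0.452, 0.543]
ft_force: [0.3, 0.3, 0.3]
width: 0.0874
```

```bash
python3 - <<'E'
from h import *
s=read_state();np.savez("w2.npz",p=s["ee_pos"],q=s["eef_rot"]);print(s["ee_pos"],s["ft_force"],s["torque"])
cv2.imwrite("pics/w2.png",camera("wrist")[:,:,::-1])
go([.5346,.262,.20])
E
```

```text
[0.53454663 0.26260778 0.28103194] [0.27939796 0.26378264 0.26647137] [ 0.04635823 -0.12148583  0.00834804]
axes x,y,z cols
 [[ 0.0029 -0.984   0.1779]
 [-0.0026  0.1779  0.984 ]
 [-1.     -0.0034 -0.002 ]]
shift mm [80.9  0.  -0.5] q [ 0.284  0.446 -1.117  1.41   0.403  1.528  0.583]
tilt fix rotvec(tool) [ 0.     -0.002   0.0034]
```

View pics/w2.png

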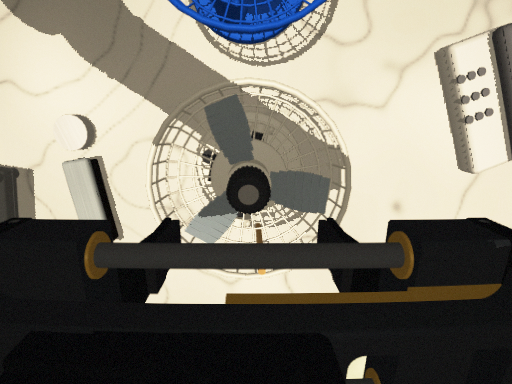

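The nut is at (249,192). q7 goes up with a -x turn, so I'll keep turning -x to get the full clockwise range.

Emit:
arm_command(targets=[[0, 0, 0, 0, -0.14, 0, 0], [0, 0, 0, 0, -0.28, 0, 0], [0, 0, 0, 0, -0.42, 0, 0], [0, 0, 0, 0, -0.56, 0, 0], [0, 0, 0, 0, -0.7, 0, 0], [0, 0, 0, 0, -0.84, 0, 0], [0, 0, 0, 0, -0.98, 0, 0], [0, 0, 0, 0, -1.12, 0, 0], [0, 0, 0, 0, -1.26, 0, 0], [0, 0, 0, 0, -1.4, 0, 0]])

```text
time: 5.05
ee_pos: [0.5344, 0.2628, 0.2806]
eef_rot: [0.698, -0.121, -0.696, -0.12]
ft_force: [-1.0, -0.1, 0.3]
width: 0.087
```

Emit:
arm_command(targets=[[0, 0, 0, 0, -0.1, 0, 0], [0, 0, 0, 0, -0.1, 0, 0], [0, 0, 0, 0, -0.1, 0, 0], [0, 0, 0, 0, -0.1, 0, 0]])

```text
time: 5.45
ee_pos: [0.5343, 0.2629, 0.2806]
eef_rot: [0.703, -0.089, -0.701, -0.087]
ft_force: [0.9, 0.2, -0.3]
width: 0.0871
```

```bash
python3 - <<'E'
from h import *
s=read_state();np.savez("w3.npz",p=s["ee_pos"],q=s["eef_rot"]);print(s["ee_pos"],s["ft_force"],s["torque"])
cv2.imwrite("pics/w3.png",camera("wrist")[:,:,::-1])
go([.5346,.262,.20])
for n in("w2","w3"):
    im=cv2.imread(f"pics/{n}.png");x,y=(218,160)
    g=im[y:y+60,x:x+60];cv2.imwrite(f"pics/{n}z.png",cv2.convertScaleAbs(cv2.resize(g,None,fx=9,fy=9,interpolation=cv2.INTER_CUBIC),alpha=1.5))
    hsv=g.max(2);m=((hsv>60)&(hsv<125)).astype(np.uint8)
    k,l,st,c=cv2.connectedComponentsWithStats(m)
    d=np.load(n+".npz")
    for i in range(1,k):
        if 100<st[i,4]<1000: print(n,st[i],c[i]+[x,y],onz("wrist",c[i]+[x,y],.188,(d["p"],d["q"])))
E
```

```text
[0.53430941 0.26285547 0.28058665] [ 0.87745316  0.20058737 -0.32558994] [0.18578444 0.00293951 0.031324  ]
axes x,y,z cols
 [[ 0.0025 -0.2464 -0.9692]
 [-0.0027 -0.9692  0.2464]
 [-1.      0.002  -0.0031]]
shift mm [80.6  0.6 -0.2] q [ 0.397  0.602 -1.392  1.406  0.595  1.607  1.959]
tilt fix rotvec(tool) [ 0.     -0.0031 -0.002 ]
w2 [ 10   0  40  12 155] [244.24516129 162.74193548] [0.50391119 0.26376137 0.188     ]
w2 [ 51  11   9  33 235] [273.71914894 186.59574468] [0.53138158 0.28722743 0.188     ]
w2 [ 20  25  21  20 325] [247.97230769 194.35384615] [0.53458653 0.26172744 0.188     ]
w2 [  0  27  25  32 285] [225.1754386  205.48070175] [0.54170249 0.23794545 0.188     ]
w3 [ 15   0  45  27 354] [265.15819209 168.01129944] [0.51327814 0.24140487 0.188     ]
w3 [ 21  25  21  20 330] [248.81515152 194.23939394] [0.53432577 0.26228251 0.188     ]
w3 [  9  47  39  13 253] [243.6798419  215.31225296] [0.54444392 0.28175497 0.188     ]
```

View pics/w3z.png

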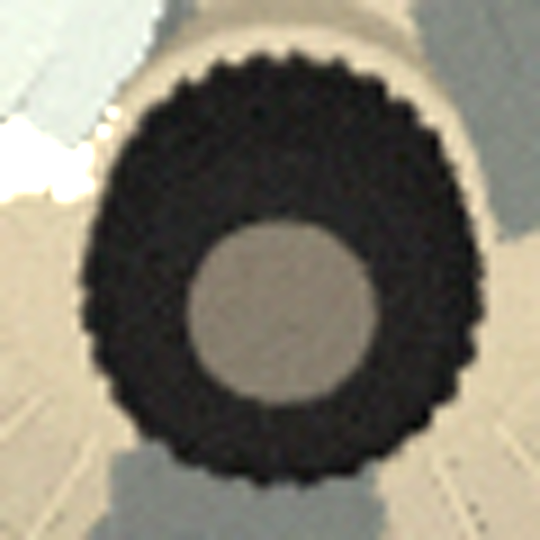

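Emit:
arm_command(targets=[[0, 25, 1, -0.4, 0, -0.003, -0.002], [0, 50, 1, -0.4, 0, -0.003, -0.002], [0, 75, 1, -0.4, 0, -0.003, -0.002], [0, 95, 1, -0.4, 0, -0.003, -0.002], [0, 110, 1, -0.4, 0, -0.003, -0.002], [0, 118, 1, -0.4, 0, -0.003, -0.002], [0, 123, 1, -0.4, 0, -0.003, -0.002], [0, 123, 1, -0.4, 0, -0.003, -0.002], [0, 123, 1, -0.4, 0, -0.003, -0.002]])

```text
time: 6.4
ee_pos: [0.535, 0.2618, 0.1583]
eef_rot: [0.702, -0.087, -0.702, -0.087]
ft_force: [0.3, -0.6, 0.8]
width: 0.0874
```

```bash
python3 - <<'E'
from h import *
s=read_state();print(s["ee_pos"],s["ft_force"],s["torque"])
go([.5345,.262,.1575])
E
```

```text
[0.53500268 0.26177794 0.15827037] [ 0.31306614 -0.6044941   0.82277737] [ 0.17719448 -0.0089743  -0.03450948]
axes x,y,z cols
 [[ 7.000e-04 -2.442e-01 -9.697e-01]
 [ 7.000e-04 -9.697e-01  2.442e-01]
 [-1.000e+00 -8.000e-04 -5.000e-04]]
shift mm [ 0.8 -0.1  0.5] q [ 0.396  0.689 -1.323  1.581  0.675  1.406  1.906]
tilt fix rotvec(tool) [ 0.     -0.0005  0.0008]
```

Centred to about 0.5 mm. I'll close gently at 3 N to probe the centring.

Emit:
arm_command(targets=[[60, 0.5, 0, 0.5, 0, 0, 0], [100, 0.5, 0, 0.5, 0, 0, 0], [120, 0.5, 0, 0.5, 0, 0, 0], [140, 0.5, 0, 0.5, 0, 0, 0], [150, 0.5, 0, 0.5, 0, 0, 0], [150, 0.5, 0, 0.5, 0, 0, 0]], newtons=3)

```text
time: 7.0
ee_pos: [0.5343, 0.2616, 0.157]
eef_rot: [-0.702, 0.087, 0.702, 0.087]
ft_force: [-0.2, -0.4, 0.9]
width: 0.0466
```

```bash
python3 - <<'E'
from h import *
s=read_state();print(s["ee_pos"],s["ft_force"],s["torque"],s["width"])
go([.5345,.262,.1575])
E
```

```text
[0.5342903  0.26156031 0.15701625] [-0.24611269 -0.37026892  0.88071896] [ 0.15117263 -0.02058457 -0.02844554] 0.046648410859254544
axes x,y,z cols
 [[-1.000e-04 -2.442e-01 -9.697e-01]
 [ 2.000e-04 -9.697e-01  2.442e-01]
 [-1.000e+00 -1.000e-04  2.000e-04]]
shift mm [-0.5 -0.5 -0.1] q [ 0.396  0.689 -1.323  1.583  0.675  1.404  1.905]
tilt fix rotvec(tool) [-0.      0.0002  0.0001]
```

Emit:
arm_command(targets=[[150, 0, -0.3, 0, 0, 0, 0], [150, 0, -0.3, 0, 0, 0, 0], [150, 0, -0.3, 0, 0, 0, 0]], newtons=3)

```text
time: 7.3
ee_pos: [0.5343, 0.2617, 0.157]
eef_rot: [-0.702, 0.087, 0.702, 0.087]
ft_force: [-0.2, -0.8, 0.7]
width: 0.0434
```

```bash
python3 - <<'E'
from h import *
s=read_state();print(s["ee_pos"],s["ft_force"],s["torque"],s["width"])
E
```

```text
[0.53433625 0.26173767 0.15702091] [-0.22034063 -0.79557624  0.67355013] [-0.11991491  0.09818188 -0.03927218] 0.04343933783568453
```

Emit:
arm_command(targets=[[170, 0, 0, 0, 0, 0, 0], [170, 0, 0, 0, 0, 0, 0], [170, 0, 0, 0, 0, 0, 0]], newtons=20)

```text
time: 7.6
ee_pos: [0.5343, 0.2618, 0.157]
eef_rot: [-0.702, 0.087, 0.702, 0.087]
ft_force: [-0.7, -2.0, 1.8]
width: 0.0433
```

```bash
python3 - <<'E'
from h import *
s=read_state();print(s["ee_pos"],s["ft_force"],s["torque"],s["width"])
E
```

```text
[0.53434849 0.26177524 0.15704685] [-0.68473008 -1.98739345  1.76164522] [-0.25558367  0.16491683  0.02491394] 0.043327705293723644
```

Emit:
arm_command(targets=[[170, -0.3, 0, 0, 0.05, 0, 0], [170, -0.3, 0, 0, 0.12, 0, 0], [170, -0.3, 0, 0, 0.2, 0, 0], [170, -0.3, 0, 0, 0.28, 0, 0], [170, -0.3, 0, 0, 0.36, 0, 0], [170, -0.3, 0, 0, 0.42, 0, 0], [170, -0.3, 0, 0, 0.45, 0, 0], [170, -0.3, 0, 0, 0.45, 0, 0]])

```text
time: 8.4
ee_pos: [0.5343, 0.262, 0.1573]
eef_rot: [0.665, -0.241, -0.665, -0.241]
ft_force: [-0.3, 0.0, -0.8]
width: 0.0435
```

```bash
cat > st.py <<'E'
from h import *
s=read_state();print("t",s["time"],s["ee_pos"].round(4),"F",s["ft_force"].round(2),"T",s["torque"].round(3),s["width"].round(4))
go([.5345,.262,.1575])
E
cat > pic.py <<'E'
from h import *
import sys
n=sys.argv[1];a=camera("side");x,y=210,85
b=camera("scene")
z=lambda im,x0,y0,w,h,s: cv2.resize(im[y0:y0+h,x0:x0+w],None,fx=s,fy=s,interpolation=cv2.INTER_CUBIC)
A=z(a,205,70,110,100,3.6);B=z(b,300,130,110,100,3.6)
cv2.imwrite(f"pics/{n}.png",cv2.convertScaleAbs(np.hstack([A,B])[:,:,::-1],alpha=1.8))
E
python3 st.py; python3 pic.py p1
```

```text
Traceback (most recent call last):
  File "st.py", line 2, in <module>
    s=read_state();print("t",s["time"],s["ee_pos"].round(4),"F",s["ft_force"].round(2),"T",s["torque"].round(3),s["width"].round(4))
                                                                                                                ^^^^^^^^^^^^^^^^
AttributeError: 'float' object has no attribute 'round'
```

View pics/p1.png

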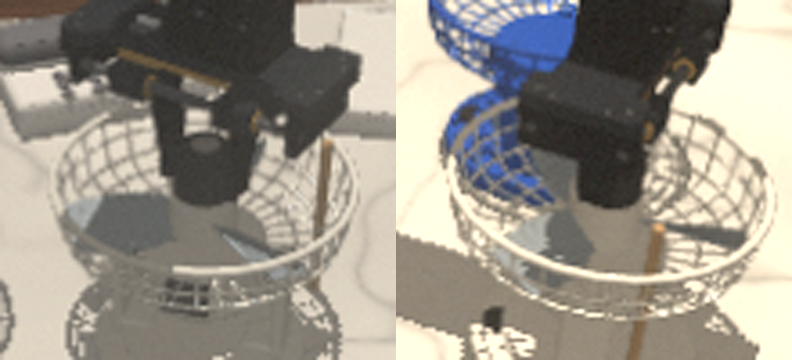

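```bash
sed -i 's/s\["width"\].round(4)/round(s["width"],4)/' st.py; python3 st.py; python3 - <<'E'
import cv2,numpy as np
a=cv2.imread("pics/side0.png");b=cv2.imread("pics/scene0.png")
z=lambda im,x0,y0,w,h,s: cv2.resize(im[y0:y0+h,x0:x0+w],None,fx=s,fy=s,interpolation=cv2.INTER_CUBIC)
cv2.imwrite("pics/p0.png",cv2.convertScaleAbs(np.hstack([z(a,205,70,110,100,3.6),z(b,300,130,110,100,3.6)]),alpha=1.8))
E
```

```text
t 8.5 [0.5343 0.262  0.1573] F [ 0.75 -0.07 -0.39] T [ 0.173 -0.064  0.002] 0.0431
axes x,y,z cols
 [[-1.000e-04 -6.405e-01 -7.680e-01]
 [ 3.000e-04 -7.680e-01  6.405e-01]
 [-1.000e+00 -2.000e-04  2.000e-04]]
shift mm [-0.2 -0.1 -0.1] q [ 0.362  0.629 -1.241  1.584  0.605  1.368  1.5  ]
tilt fix rotvec(tool) [-0.      0.0002  0.0002]
```

View pics/p0.png

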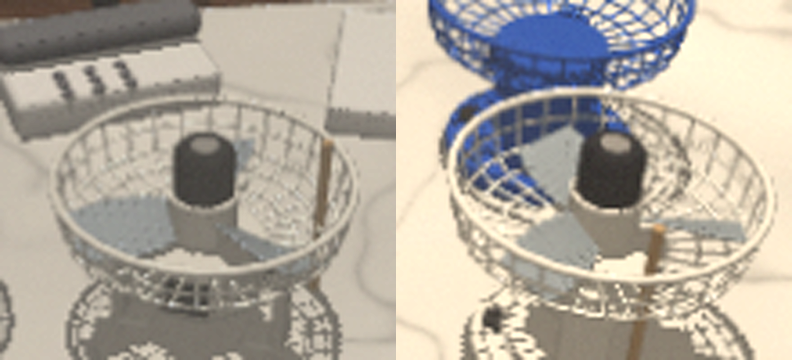

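```bash
python3 - <<'E'
from h import *
cv2.imwrite("pics/w4.png",camera("wrist")[:,:,::-1])
E
```

```text
(no output)
```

View pics/w4.png

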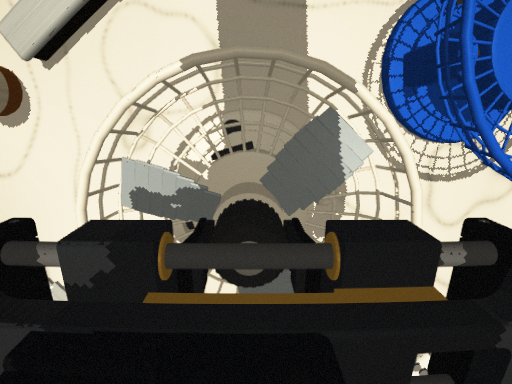

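```bash
python3 - <<'E'
from h import *
s=read_state();P4=(s["ee_pos"],s["eef_rot"])
d=np.load("w1.npz");P1=(d["p"],d["q"]);d=np.load("w2.npz");P2=(d["p"],d["q"])
def ang(uv,P):
    p=onz("wrist",uv,.135,P)[:2]-[.5345,.262];return np.degrees(np.arctan2(p[1],p[0])).round(1),np.hypot(*p).round(3)
print("w1",[ang(u,P1) for u in [(266,125),(192,189),(285,213)]])
print("w2",[ang(u,P2) for u in [(229,128),(302,190),(213,222)]])
print("w4",[ang(u,P4) for u in [(315,163),(168,188)]])
E
```

```text
w1 [(np.float64(66.7), np.float64(0.062)), (np.float64(-170.9), np.float64(0.064)), (np.float64(-46.6), np.float64(0.063))]
w2 [(np.float64(-171.0), np.float64(0.064)), (np.float64(70.9), np.float64(0.063)), (np.float64(-50.8), np.float64(0.065))]
w4 [(np.float64(-177.0), np.float64(0.061)), (np.float64(-63.3), np.float64(0.061))]
```

Emit:
arm_command(targets=[[170, 0, 0, 0, 0.05, 0, 0], [170, 0, 0, 0, 0.1, 0, 0], [170, 0, 0, 0, 0.15, 0, 0], [170, 0, 0, 0, 0.2, 0, 0], [170, 0, 0, 0, 0.25, 0, 0], [170, 0, 0, 0, 0.3, 0, 0], [170, 0, 0, 0, 0.3, 0, 0]], newtons=25)

```text
time: 9.25
ee_pos: [0.5343, 0.2619, 0.1573]
eef_rot: [-0.621, 0.338, 0.621, 0.338]
ft_force: [-0.4, 0.8, -0.1]
width: 0.043
```

```bash
python3 st.py; cat > bl.py <<'E'
from h import *
import sys
s=read_state();P=(s["ee_pos"],s["eef_rot"])
im=camera("wrist")[:,:,::-1].copy();cv2.imwrite(f"pics/{sys.argv[1]}.png",im)
np.savez(sys.argv[1]+".npz",p=P[0],q=P[1])
E
python3 bl.py w5
```

```text
t 9.25 [0.5343 0.2619 0.1573] F [-0.37  0.77 -0.14] T [ 0.103 -0.078  0.042] 0.043
axes x,y,z cols
 [[-1.000e-04 -8.396e-01 -5.432e-01]
 [ 2.000e-04 -5.432e-01  8.396e-01]
 [-1.000e+00 -0.000e+00  2.000e-04]]
shift mm [-0.2 -0.2 -0. ] q [ 0.335  0.593 -1.183  1.585  0.559  1.346  1.228]
tilt fix rotvec(tool) [-0.      0.0002  0.    ]
```

View pics/w5.png

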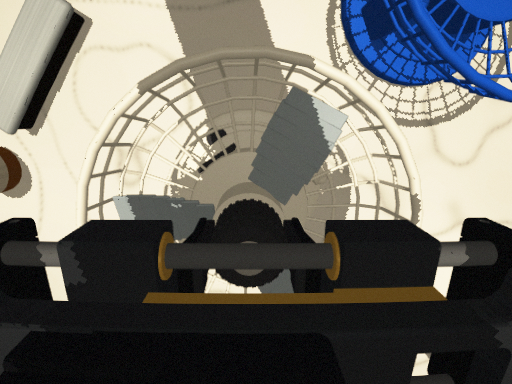

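```bash
python3 - <<'E'
from h import *
def ang(uv,P):
    p=onz("wrist",uv,.135,P)[:2]-[.5345,.262];return np.degrees(np.arctan2(p[1],p[0])).round(1),np.hypot(*p).round(3)
d=np.load("w5.npz");P=(d["p"],d["q"])
# blade mask: gray-blue (b>=r) mid brightness, right region
for n in ("w4","w5"):
    im=cv2.imread(f"pics/{n}.png").astype(int)
    m=((im[:,:,0]>=im[:,:,2]+3)&(im.max(2)>55)&(im.max(2)<200)).astype(np.uint8)
    m[:, :235]=0;m[:,375:]=0;m[:75]=0;m[218:]=0
    m=cv2.morphologyEx(m,cv2.MORPH_OPEN,np.ones((5,5)))
    k,l,st,c=cv2.connectedComponentsWithStats(m);i=1+st[1:,4].argmax()
    Q=P
    if n=="w4":
        Q=(np.array([.5343,.262,.1573]),np.array([.665,-.241,-.665,-.241]))
    print(n,st[i],c[i],ang(c[i],Q))
print(ang((160,205),P))
E
```

```text
Traceback (most recent call last):
ValueError: attempt to get argmax of an empty sequence
```

```bash
python3 - <<'E'
from h import *
def ang(uv,P):
    p=onz("wrist",uv,.135,P)[:2]-[.5345,.262];return np.degrees(np.arctan2(p[1],p[0])).round(1),np.hypot(*p).round(3)
d=np.load("w5.npz");P=(d["p"],d["q"])
Q=(np.array([.5343,.262,.1573]),np.array([.665,-.241,-.665,-.241]))
i4=cv2.imread("pics/w4.png");print(i4[163,315],i4[205,230],i4[150,350])
for n,L,q in (("w4",[(262,181),(336,108),(371,156),(291,215)],Q),("w5",[(249,181),(296,86),(347,117),(281,203)],P)):
    print(n,[ang(u,q) for u in L])
E
```

```text
[91 96 92] [17 16 20] [199 208 203]
w4 [(np.float64(-147.8), np.float64(0.031)), (np.float64(-166.0), np.float64(0.096)), (np.float64(169.5), np.float64(0.095)), (np.float64(148.7), np.float64(0.031))]
w5 [(np.float64(-147.9), np.float64(0.029)), (np.float64(-165.4), np.float64(0.096)), (np.float64(171.2), np.float64(0.097)), (np.float64(153.5), np.float64(0.027))]
```

```bash
python3 - <<'E'
from h import *
a=cv2.imread("pics/w4.png");b=cv2.imread("pics/w5.png")
z=lambda im:cv2.convertScaleAbs(cv2.resize(im[190:295,195:305],None,fx=3.6,fy=3.6,interpolation=cv2.INTER_CUBIC),alpha=3)
cv2.imwrite("pics/cmp.png",np.hstack([z(a),z(b)]))
def ang(uv,P):
    p=onz("wrist",uv,.135,P)[:2]-[.5345,.262];return np.degrees(np.arctan2(p[1],p[0])).round(1),np.hypot(*p).round(3)
d=np.load("w2.npz");P=(d["p"],d["q"])
c=cv2.imread("pics/w2.png")[85:260,140:360];cv2.imwrite("pics/w2b.png",cv2.resize(c,None,fx=3.6,fy=3.4,interpolation=cv2.INTER_CUBIC))
E
```

```text
(no output)
```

View pics/cmp.png

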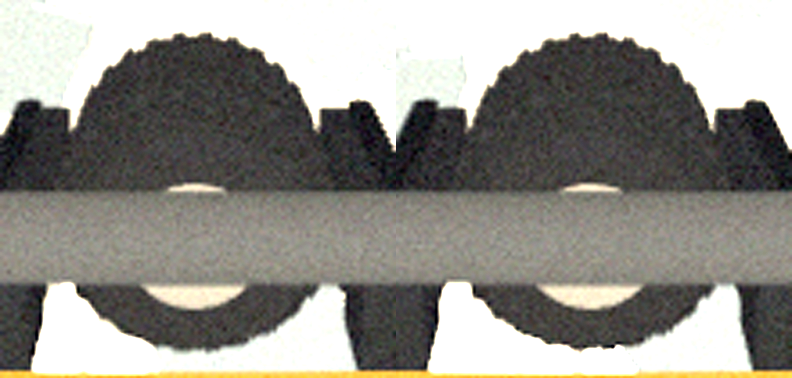

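View pics/w2b.png

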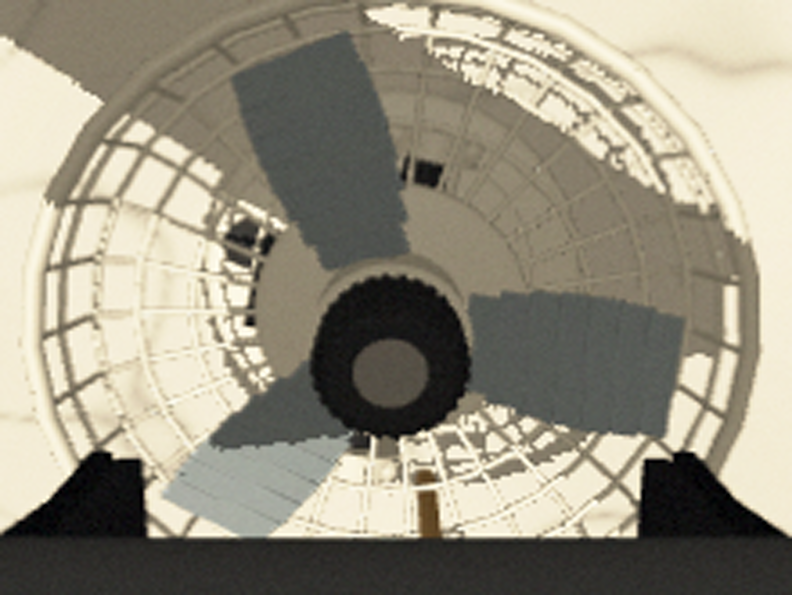

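```bash
python3 - <<'E'
from h import *
def ang(uv,P):
    p=onz("wrist",uv,.135,P)[:2]-[.5345,.262];return np.degrees(np.arctan2(p[1],p[0])).round(1),np.hypot(*p).round(3)
d=np.load("w2.npz");P=(d["p"],d["q"])
print([ang((x/3.6+140,y/3.4+85),P) for x,y in [(232,75),(350,33),(408,255),(325,270)]])
E
```

```text
[(np.float64(-160.5), np.float64(0.095)), (np.float64(176.8), np.float64(0.096)), (np.float64(156.8), np.float64(0.026)), (np.float64(-145.0), np.float64(0.028))]
```

Emit:
arm_command(targets=[[170, 0, 0, 0, 0.06, 0, 0], [170, 0, 0, 0, 0.12, 0, 0], [170, 0, 0, 0, 0.18, 0, 0]], newtons=25)

```text
time: 9.6
ee_pos: [0.5343, 0.2619, 0.1572]
eef_rot: [-0.588, 0.392, 0.588, 0.393]
ft_force: [-0.4, -0.0, -0.5]
width: 0.0426
```

```bash
python3 st.py|head -1;python3 st.py|head -1; python3 bl.py w6; python3 - <<'E'
from h import *
a=cv2.imread("pics/w5.png");b=cv2.imread("pics/w6.png")
z=lambda im:cv2.convertScaleAbs(cv2.resize(im[75:295,140:380],None,fx=1.6,fy=1.6,interpolation=cv2.INTER_CUBIC),alpha=1.5)
cv2.imwrite("pics/cmp2.png",np.hstack([z(a),z(b)]))
E
```

```text
t 9.6 [0.5343 0.2619 0.1572] F [-0.39 -0.01 -0.52] T [ 0.101 -0.13  -0.029] 0.0426
t 9.6 [0.5343 0.2619 0.1572] F [-0.39 -0.01 -0.52] T [ 0.101 -0.13  -0.029] 0.0426
```

View pics/cmp2.png

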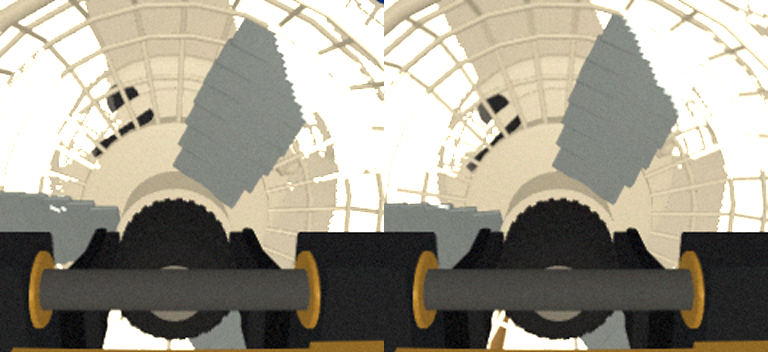

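```bash
python3 - <<'E'
from h import *
for n in ("w4","w5","w6"):
    g=cv2.imread(f"pics/{n}.png").max(2).astype(float)
    # top edge of nut per column: subpixel crossing level 45 scanning up from row 215
    prof=[]
    for x in range(218,285):
        col=g[190:222,x];e=np.nan
        for r in range(30,0,-1):
            if col[r]<50<=col[r-1]: e=190+r-1+(col[r-1]-50)/(col[r-1]-col[r]);break
        prof.append(e)
    prof=np.array(prof);x=np.arange(218,285)
    ok=np.isfinite(prof)&(x>226)&(x<276)
    c=np.polyfit(x[ok],prof[ok],4);r=prof-np.polyval(c,x)
    print(n,(10*r[ok]).round(0).astype(int))
E
```

```text
w4 [  4   3  -5 -10  -8   7   6  11   6  -5  -6  -4   1   2   5   6  -4  -8
  -8   1   5   4   4   0  -6  -7  -8   5   4   7   7  -2  -4  -8   1   4
   5   5  -4  -5  -7   3  10   8  -5 -10 -10   2   8]
w5 [  5   2  -7  -9  -6   7   7  11   5  -8  -7  -3   2   2   5   6  -4  -7
  -8   3   5   4   4  -1  -6  -7  -8   5   4   7   7  -3  -5  -8   0   7
   4   5  -4  -6  -7   3  10   9  -4 -10  -9   2   8]
w6 [ 4  2 -6 -9 -5  8  8  7  0 -7 -5 -3  2  3  5  6 -4 -8 -7  3  7  5  5 -1
 -6 -7 -8  5  5  7  5 -4 -5 -8  1  5  5  5 -4 -5 -7  4 10  9 -4 -9 -9  3
  6]
```

Emit:
arm_command(targets=[[170, -0.2, 0, 0, 0, 0, 0], [170, -0.4, 0, 0, 0, 0, 0], [170, -0.5, 0, 0, 0, 0, 0], [170, -0.5, 0, 0, 0, 0, 0]])

```text
time: 10.05
ee_pos: [0.5343, 0.2619, 0.1578]
eef_rot: [-0.588, 0.392, 0.589, 0.392]
ft_force: [-0.4, -0.8, -0.5]
width: 0.0431
```

```bash
python3 st.py
```

```text
t 10.05 [0.5343 0.2619 0.1578] F [-0.41 -0.79 -0.49] T [ 0.052 -0.126  0.065] 0.0431
axes x,y,z cols
 [[-2.000e-04 -9.230e-01 -3.848e-01]
 [ 3.000e-04 -3.848e-01  9.230e-01]
 [-1.000e+00  1.000e-04  4.000e-04]]
shift mm [ 0.3 -0.2  0.1] q [ 0.318  0.572 -1.15   1.585  0.532  1.336  1.066]
tilt fix rotvec(tool) [ 0.      0.0004 -0.0001]
```

Emit:
arm_command(targets=[[170, 0, 0, 0, 0.05, 0, 0], [170, 0, 0, 0, 0.1, 0, 0], [170, 0, 0, 0, 0.15, 0, 0], [170, 0, 0, 0, 0.2, 0, 0], [170, 0, 0, 0, 0.25, 0, 0], [170, 0, 0, 0, 0.3, 0, 0]])

```text
time: 10.65
ee_pos: [0.5343, 0.2619, 0.1578]
eef_rot: [-0.523, 0.476, 0.523, 0.476]
ft_force: [-1.0, 0.1, -0.5]
width: 0.0426
```

```bash
python3 st.py; python3 bl.py w7;python3 - <<'E'
from h import *
a=cv2.imread("pics/w6.png");b=cv2.imread("pics/w7.png")
z=lambda im:cv2.convertScaleAbs(cv2.resize(im[75:295,140:380],None,fx=1.6,fy=1.6,interpolation=cv2.INTER_CUBIC),alpha=1.5)
cv2.imwrite("pics/cmp3.png",np.hstack([z(a),z(b)]))
E
```

```text
t 10.65 [0.5343 0.2619 0.1578] F [-1.04  0.09 -0.53] T [ 0.097 -0.108  0.008] 0.0426
axes x,y,z cols
 [[-2.000e-04 -9.957e-01 -9.270e-02]
 [ 2.000e-04 -9.270e-02  9.957e-01]
 [-1.000e+00  1.000e-04  2.000e-04]]
shift mm [ 0.3 -0.2  0.1] q [ 0.286  0.54  -1.091  1.586  0.49   1.318  0.791]
tilt fix rotvec(tool) [ 0.      0.0002 -0.0001]
```

View pics/cmp3.png

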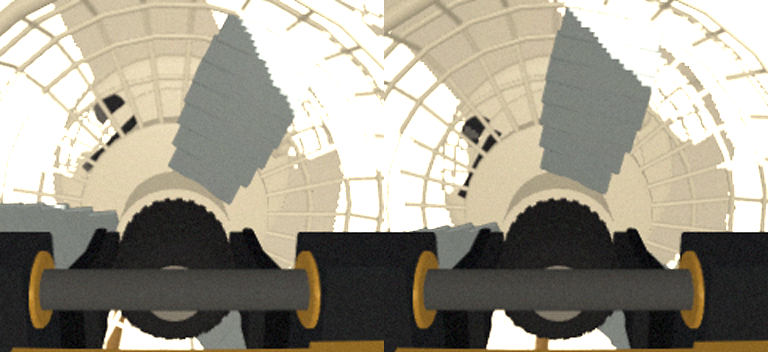

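```bash
python3 - <<'E'
from h import *
def cross(col,l,r0):
    for i in range(len(col)-1):
        if (col[i]-l)*(col[i+1]-l)<=0 and col[i]!=col[i+1]: return r0+i+(col[i]-l)/(col[i]-col[i+1])
    return np.nan
for n in ("w4","w5","w6","w7"):
    g=cv2.imread(f"pics/{n}.png").max(2).astype(float)
    top=[cross(g[215:185:-1,x],50,0) for x in range(240,262)]
    disc=[cross(g[272:286,x],60,272) for x in range(240,258)]
    bot=[cross(g[278:292,x],60,278) for x in range(238,262)]
    print(n,215-np.nanmean(top),np.nanmean(disc),np.nanmean(bot))
E
```

```text
w4 200.0377931470367 274.48819649275515 286.53114006455525
w5 200.058295237646 274.5154586099163 285.81668396372874
w6 200.0147690006468 274.51704097875614 285.669398628779
w7 200.00378661536618 274.4575215919551 285.80479521367835
```

```bash
python3 - <<'E'
from h import *
def ang(uv,P):
    p=onz("wrist",uv,.135,P)[:2]-[.5345,.262];return np.degrees(np.arctan2(p[1],p[0])).round(1),np.hypot(*p).round(3)
for n,L in (("w6",[(287,83),(321,144)]),("w7",[(256,81),(306,131)])):
    d=np.load(n+".npz");P=(d["p"],d["q"]);print(n,[ang((u),P) for u in L])
E
python3 pic.py p2
```

```text
w6 [(np.float64(-172.1), np.float64(0.096)), (np.float64(161.1), np.float64(0.073))]
w7 [(np.float64(-177.6), np.float64(0.094)), (np.float64(154.3), np.float64(0.074))]
```

View pics/p2.png

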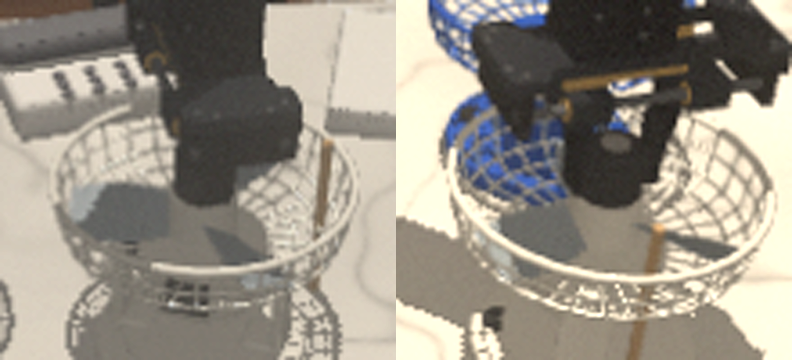

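View pics/w7.png

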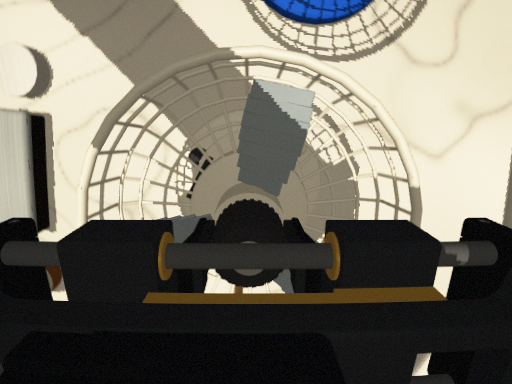

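Emit:
arm_command(targets=[[170, -0.3, 0, 0, 0.0, 0, 0], [170, -0.5, 0, 0, 0.05, 0, 0], [170, -0.7, 0, 0, 0.1, 0, 0], [170, -0.9, 0, 0, 0.15, 0, 0], [170, -1.1, 0, 0, 0.2, 0, 0], [170, -1.2, 0, 0, 0.25, 0, 0], [170, -1.3, 0, 0, 0.3, 0, 0]])

```text
time: 11.5
ee_pos: [0.5343, 0.2619, 0.1591]
eef_rot: [-0.446, 0.549, 0.446, 0.549]
ft_force: [-0.2, -0.0, 0.3]
width: 0.0428
```

```bash
python3 st.py; python3 bl.py w8
```

```text
t 11.5 [0.5343 0.2619 0.1591] F [-0.16 -0.    0.34] T [ 0.086 -0.066  0.05 ] 0.0428
axes x,y,z cols
 [[-2.000e-04 -9.788e-01  2.050e-01]
 [ 3.000e-04  2.050e-01  9.788e-01]
 [-1.000e+00  2.000e-04  2.000e-04]]
shift mm [ 1.6 -0.1  0.1] q [ 0.253  0.51  -1.034  1.586  0.45   1.305  0.518]
tilt fix rotvec(tool) [ 0.      0.0002 -0.0002]
```

View pics/w8.png

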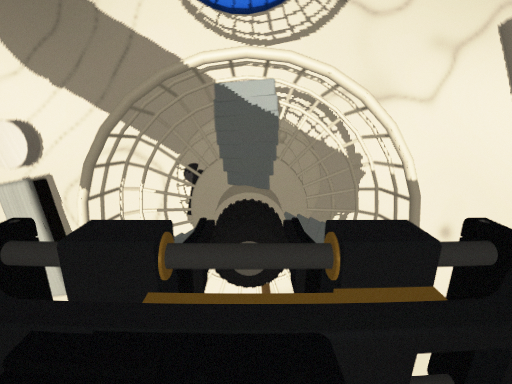

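```bash
cat > ba.py <<'E'
from h import *
def ang(uv,P):
    p=onz("wrist",uv,.135,P)[:2]-[.5345,.262];return np.degrees(np.arctan2(p[1],p[0])).round(1),np.hypot(*p).round(3)
def tips(n,L):
    d=np.load(n+".npz");print(n,[ang(u,(d["p"],d["q"])) for u in L])
E
python3 - <<'E'
from ba import *
tips("w5",[(296,86),(347,117)])
tips("w7",[(253,80),(314,92)])
tips("w8",[(214,84),(276,80)])
E
```

```text
w5 [(np.float64(-165.5), np.float64(0.096)), (np.float64(171.2), np.float64(0.097))]
w7 [(np.float64(-176.4), np.float64(0.095)), (np.float64(159.8), np.float64(0.097))]
w8 [(np.float64(-178.4), np.float64(0.095)), (np.float64(157.7), np.float64(0.096))]
```

Emit:
arm_command(targets=[[170, -0.3, 0, 0, 0.0, 0, 0], [170, -0.6, 0, 0, 0.03, 0, 0], [170, -0.8, 0, 0, 0.1, 0, 0], [170, -1.0, 0, 0, 0.16, 0, 0], [170, -1.2, 0, 0, 0.22, 0, 0], [170, -1.35, 0, 0, 0.28, 0, 0], [170, -1.5, 0, 0, 0.34, 0, 0], [170, -1.7, 0, 0, 0.4, 0, 0]])

```text
time: 12.35
ee_pos: [0.5343, 0.2619, 0.1608]
eef_rot: [-0.327, 0.627, 0.327, 0.627]
ft_force: [0.5, -0.9, -0.0]
width: 0.043
```

```bash
python3 st.py; python3 bl.py w9
```

```text
t 12.35 [0.5343 0.2619 0.1608] F [ 0.48 -0.87 -0.03] T [ 0.093 -0.174  0.015] 0.043
axes x,y,z cols
 [[-2.000e-04 -8.206e-01  5.715e-01]
 [ 2.000e-04  5.715e-01  8.206e-01]
 [-1.000e+00  3.000e-04  1.000e-04]]
shift mm [ 3.3 -0.1  0.2] q [ 0.206  0.475 -0.958  1.586  0.4    1.29   0.15 ]
tilt fix rotvec(tool) [ 0.      0.0001 -0.0003]
```

View pics/w9.png

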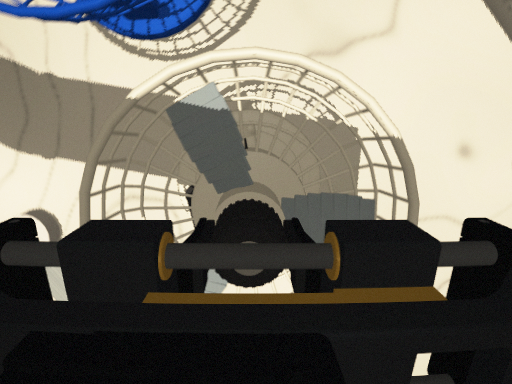

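Emit:
arm_command(targets=[[170, -0.1, 0, 0, 0.05, 0, 0], [170, -0.3, 0, 0, 0.11, 0, 0], [170, -0.5, 0, 0, 0.17, 0, 0], [170, -0.6, 0, 0, 0.22, 0, 0], [170, -0.8, 0, 0, 0.28, 0, 0], [170, -1.0, 0, 0, 0.34, 0, 0], [170, -1.1, 0, 0, 0.4, 0, 0]])

```text
time: 13.1
ee_pos: [0.5343, 0.2619, 0.1619]
eef_rot: [-0.197, 0.679, 0.197, 0.679]
ft_force: [-0.7, -0.5, -1.1]
width: 0.0434
```

```bash
python3 st.py; python3 bl.py w10; python3 -c "
from ba import *
tips('w9',[(167,103),(215,83)])"
```

```text
t 13.1 [0.5343 0.2619 0.1619] F [-0.72 -0.52 -1.15] T [ 0.022 -0.178 -0.004] 0.0434
axes x,y,z cols
 [[-2.000e-04 -5.344e-01  8.452e-01]
 [ 2.000e-04  8.452e-01  5.344e-01]
 [-1.000e+00  3.000e-04 -1.000e-04]]
shift mm [4.4 0.  0.2] q [ 0.157  0.446 -0.884  1.587  0.356  1.278 -0.219]
tilt fix rotvec(tool) [ 0.     -0.0001 -0.0003]
w9 [(np.float64(178.6), np.float64(0.097)), (np.float64(158.2), np.float64(0.096))]
```

View pics/w10.png

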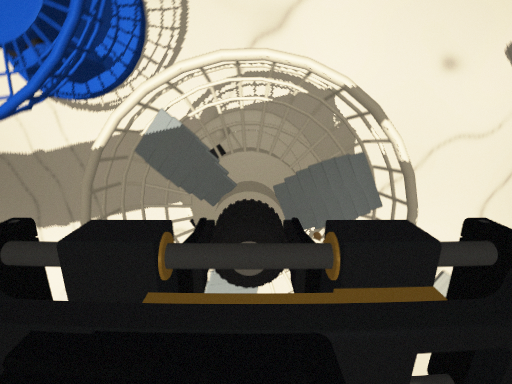

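Emit:
arm_command(targets=[[170, -0.1, 0, 0, 0.05, 0, 0], [170, -0.3, 0, 0, 0.11, 0, 0], [170, -0.5, 0, 0, 0.17, 0, 0], [170, -0.6, 0, 0, 0.22, 0, 0], [170, -0.8, 0, 0, 0.28, 0, 0], [170, -1.0, 0, 0, 0.34, 0, 0], [170, -1.1, 0, 0, 0.4, 0, 0]])

```text
time: 13.85
ee_pos: [0.5343, 0.2619, 0.163]
eef_rot: [-0.058, 0.705, 0.058, 0.705]
ft_force: [-0.1, 0.7, 1.4]
width: 0.0433
```

```bash
python3 st.py; python3 bl.py w11; python3 -c "
from ba import *
tips('w10',[(137,151),(165,111)])"
```

```text
t 13.85 [0.5343 0.2619 0.163 ] F [-0.07  0.73  1.37] T [ 0.013 -0.074  0.006] 0.0433
axes x,y,z cols
 [[-2.000e-04 -1.642e-01  9.864e-01]
 [ 2.000e-04  9.864e-01  1.642e-01]
 [-1.000e+00  2.000e-04 -2.000e-04]]
shift mm [5.5 0.1 0.2] q [ 0.108  0.422 -0.813  1.588  0.316  1.269 -0.592]
tilt fix rotvec(tool) [ 0.     -0.0002 -0.0002]
w10 [(np.float64(179.5), np.float64(0.092)), (np.float64(158.5), np.float64(0.094))]
```

View pics/w11.png

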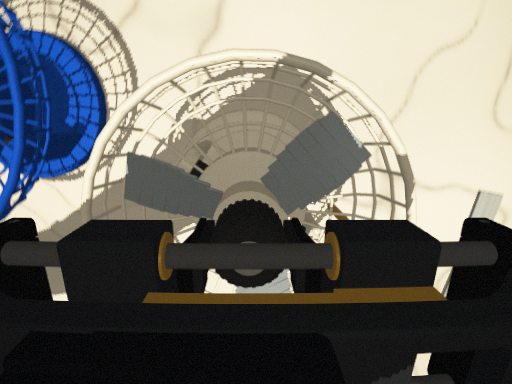

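Emit:
arm_command(targets=[[170, -0.2, 0, 0, 0.05, 0, 0], [170, -0.4, 0, 0, 0.11, 0, 0], [170, -0.6, 0, 0, 0.17, 0, 0], [170, -0.7, 0, 0, 0.22, 0, 0], [170, -0.9, 0, 0, 0.28, 0, 0], [170, -1.1, 0, 0, 0.34, 0, 0], [170, -1.2, 0, 0, 0.4, 0, 0]])

```text
time: 14.6
ee_pos: [0.5343, 0.2619, 0.1642]
eef_rot: [0.083, 0.702, -0.083, 0.702]
ft_force: [-0.9, 0.0, -0.8]
width: 0.043
```

```bash
python3 st.py; python3 bl.py w12; python3 -c "
from ba import *
tips('w11',[(125,206),(127,155)])
tips('w11',[(332,111),(370,155)])"
```

```text
t 14.6 [0.5343 0.2619 0.1642] F [-0.9   0.05 -0.83] T [ 0.017 -0.042  0.018] 0.043
axes x,y,z cols
 [[-2.000e-04  2.320e-01  9.727e-01]
 [ 2.000e-04  9.727e-01 -2.320e-01]
 [-1.000e+00  1.000e-04 -2.000e-04]]
shift mm [6.7 0.1 0.2] q [ 0.059  0.401 -0.745  1.589  0.281  1.262 -0.967]
tilt fix rotvec(tool) [ 0.     -0.0002 -0.0001]
w11 [(np.float64(-176.5), np.float64(0.091)), (np.float64(160.6), np.float64(0.097))]
w11 [(np.float64(63.3), np.float64(0.094)), (np.float64(38.5), np.float64(0.097))]
```

View pics/w12.png

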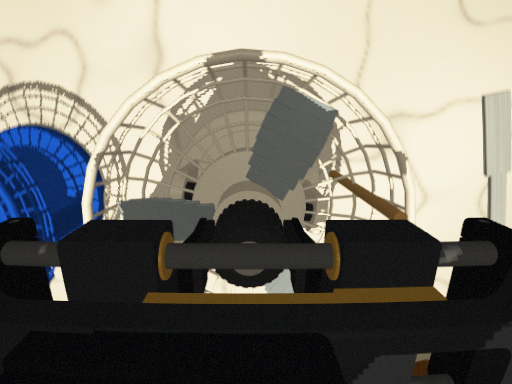

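Emit:
arm_command(targets=[[170, -0.1, 0, 0, 0.06, 0, 0], [170, -0.3, 0, 0, 0.12, 0, 0], [170, -0.4, 0, 0, 0.18, 0, 0], [170, -0.6, 0, 0, 0.24, 0, 0], [170, -0.7, 0, 0, 0.3, 0, 0], [170, -0.7, 0, 0, 0.3, 0, 0]])

```text
time: 15.25
ee_pos: [0.5343, 0.2619, 0.1649]
eef_rot: [0.186, 0.682, -0.186, 0.682]
ft_force: [0.7, 0.2, 0.4]
width: 0.0433
```

Emit:
arm_command(targets=[[170, -0.3, 0, 0, 0, 0, 0], [170, -0.6, 0, 0, 0, 0, 0], [170, -0.9, 0, 0, 0, 0, 0], [170, -0.9, 0, 0, 0, 0, 0]])

```text
time: 15.65
ee_pos: [0.5344, 0.2618, 0.1659]
eef_rot: [0.187, 0.682, -0.187, 0.682]
ft_force: [-0.5, 0.8, -0.7]
width: 0.0432
```

```bash
python3 st.py; python3 bl.py w13; python3 -c "
from ba import *
tips('w12',[(281,86),(335,111)])"
```

```text
t 15.65 [0.5344 0.2618 0.1659] F [-0.47  0.77 -0.72] T [-0.012 -0.034  0.031] 0.0432
axes x,y,z cols
 [[-1.000e-04  5.092e-01  8.606e-01]
 [ 2.000e-04  8.606e-01 -5.092e-01]
 [-1.000e+00  1.000e-04 -2.000e-04]]
shift mm [8.4 0.2 0. ] q [ 0.022  0.387 -0.695  1.589  0.256  1.259 -1.25 ]
tilt fix rotvec(tool) [ 0.     -0.0002 -0.0001]
w12 [(np.float64(63.7), np.float64(0.094)), (np.float64(39.3), np.float64(0.096))]
```

View pics/w13.png

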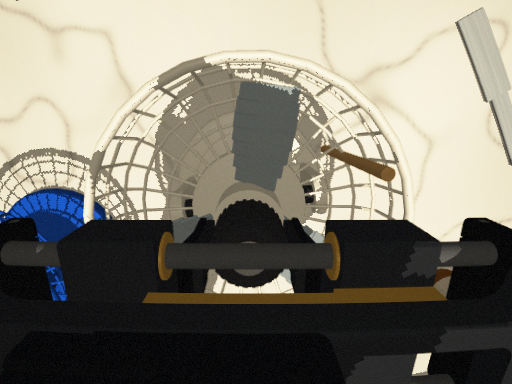

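Emit:
arm_command(targets=[[170, -0.4, 0, 0, 0, 0, 0], [170, -0.8, 0, 0, 0, 0, 0], [170, -1.2, 0, 0, 0, 0, 0], [170, -1.6, 0, 0, 0, 0, 0], [170, -2.0, 0, 0, 0, 0, 0]])

```text
time: 16.2
ee_pos: [0.5343, 0.2618, 0.1678]
eef_rot: [0.187, 0.682, -0.187, 0.682]
ft_force: [-0.5, 0.3, -0.2]
width: 0.0433
```

```bash
python3 st.py
```

```text
t 16.2 [0.5343 0.2618 0.1678] F [-0.49  0.31 -0.25] T [-0.047 -0.1    0.029] 0.0433
axes x,y,z cols
 [[-1.000e-04  5.098e-01  8.603e-01]
 [ 1.000e-04  8.603e-01 -5.098e-01]
 [-1.000e+00  1.000e-04 -2.000e-04]]
shift mm [10.3  0.2  0.1] q [ 0.022  0.385 -0.695  1.587  0.255  1.263 -1.249]
tilt fix rotvec(tool) [ 0.     -0.0002 -0.0001]
```

No pull on the nut, so the thread has let go. I'll lift straight up.

Emit:
arm_command(targets=[[170, -1.5, 0, 0, 0, 0, 0], [170, -3, 0, 0, 0, 0, 0], [170, -5, 0, 0, 0, 0, 0], [170, -7, 0, 0, 0, 0, 0], [170, -10, 0, 0, 0, 0, 0], [170, -14, 0, 0, 0, 0, 0], [170, -20, 0, 0, 0, 0, 0], [170, -26, 0, 0, 0, 0, 0], [170, -32, 0, 0, 0, 0, 0], [170, -40, 0, 0, 0, 0, 0]])

```text
time: 17.2
ee_pos: [0.5343, 0.2618, 0.2083]
eef_rot: [0.187, 0.682, -0.187, 0.682]
ft_force: [-0.1, -0.1, -0.6]
width: 0.043
```

```bash
python3 st.py; python3 pic.py p3
```

```text
t 17.2 [0.5343 0.2618 0.2083] F [-0.13 -0.06 -0.63] T [ 0.011 -0.039 -0.061] 0.043
axes x,y,z cols
 [[-3.000e-04  5.098e-01  8.603e-01]
 [ 1.000e-04  8.603e-01 -5.098e-01]
 [-1.000e+00 -1.000e-04 -3.000e-04]]
shift mm [50.8  0.3  0.1] q [ 0.028  0.355 -0.703  1.535  0.233  1.338 -1.233]
tilt fix rotvec(tool) [ 0.     -0.0003  0.0001]
```

View pics/p3.png

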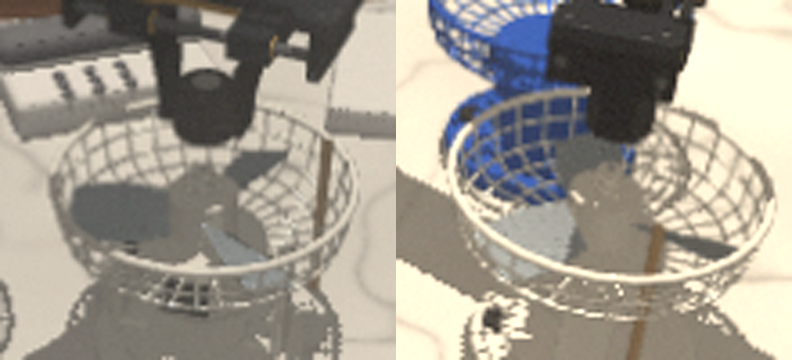

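Emit:
arm_command(targets=[[170, -20, 0, 0, 0, 0, 0], [170, -50, 0, 0, 0, 0, 0], [170, -80, 0, 0, 0, 0, 0], [170, -90, -20, 11, 0, 0, 0], [170, -90, -45, 26, 0, 0, 0], [170, -90, -75, 43, 0, 0, 0], [170, -90, -105, 60, 0, 0, 0], [170, -90, -135, 78, -0.05, 0, 0], [170, -90, -165, 95, -0.1, 0, 0], [170, -90, -195, 112, -0.15, 0, 0]])

```text
time: 18.3
ee_pos: [0.531, 0.0355, 0.2978]
eef_rot: [0.135, 0.694, -0.135, 0.694]
ft_force: [0.7, -0.1, 0.0]
width: 0.0431
```

```bash
python3 -c "
from h import *
go([.528,-.217,.30])"
```

```text
axes x,y,z cols
 [[ 0.      0.3737  0.9275]
 [ 0.      0.9275 -0.3737]
 [-1.      0.      0.    ]]
shift mm [  -2.2 -235.4   91.6] q [ 0.397  0.141 -0.607  1.559  0.081  1.467 -0.597]
tilt fix rotvec(tool) [ 0.  0. -0.]
```

Emit:
arm_command(targets=[[170, -2, -30, 12, -0.03, 0, 0], [170, -2, -60, 23, -0.06, 0, 0], [170, -2, -90, 35, -0.06, 0, 0], [170, -2, -120, 47, -0.06, 0, 0], [170, -2, -150, 58, -0.06, 0, 0], [170, -2, -180, 70, -0.06, 0, 0], [170, -2, -210, 82, -0.06, 0, 0], [170, -2, -228, 89, -0.06, 0, 0], [170, -2, -235, 92, -0.06, 0, 0], [170, -2, -235, 92, -0.06, 0, 0]])

```text
time: 19.3
ee_pos: [0.5282, -0.2158, 0.2994]
eef_rot: [0.115, 0.698, -0.115, 0.698]
ft_force: [-0.4, 0.3, -1.0]
width: 0.043
```

```bash
python3 - <<'E'
from h import *
cv2.imwrite("pics/w14.png",camera("wrist")[:,:,::-1])
cv2.imwrite("pics/s14.png",camera("side")[:,:,::-1])
go([.528,-.217,.18])
E
```

```text
axes x,y,z cols
 [[ 1.000e-04  3.178e-01  9.482e-01]
 [ 7.000e-04  9.482e-01 -3.178e-01]
 [-1.000e+00  7.000e-04 -1.000e-04]]
shift mm [119.8  -3.3   0.4] q [ 0.666  0.211 -0.427  1.467  0.086  1.483 -0.083]
tilt fix rotvec(tool) [ 0.     -0.0001 -0.0007]
```

View pics/w14.png

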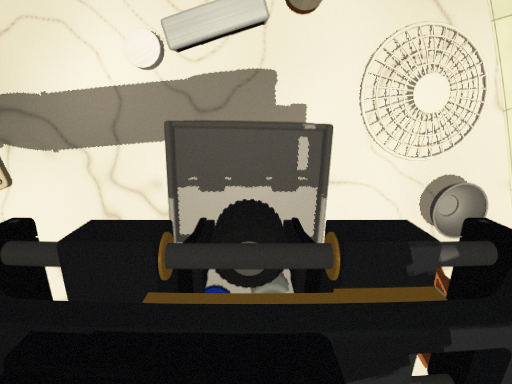

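View pics/s14.png

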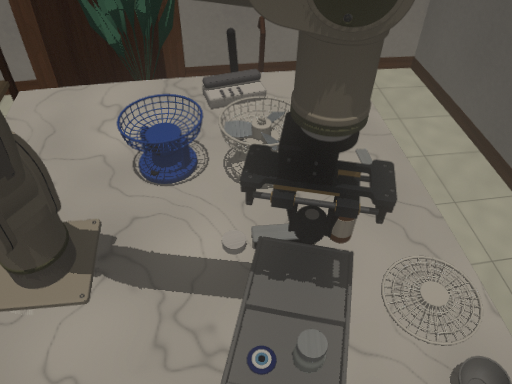

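The nut is centred between the tray's side walls: far corners at (166,122) and (331,125), nut at x≈249. I'll check y against the far rim.

```bash
python3 - <<'E'
from h import *
s=read_state();P=(s["ee_pos"],s["eef_rot"])
a,b=onz("wrist",(166,122),.182,P),onz("wrist",(331,125),.182,P)
print(a,b,np.linalg.norm(a-b))
xd=(b-a)/np.linalg.norm(b-a);yd=np.array([-xd[1],xd[0],0])
c=(a+b)/2-yd*(.062+.0045);print("bay centre",c,"angle",np.degrees(np.arctan2(xd[1],xd[0])))
M=R.from_quat(P[1]).as_matrix();print((M.T@(c-P[0])*1000).round(1))
E
```

```text
[ 0.47272777 -0.12308733  0.182     ] [ 0.62726441 -0.1777691   0.182     ] 0.16392579639603366
bay centre [ 0.52781326 -0.2131193   0.182     ] angle -19.485989442762037
[117.8   0.3  -1. ]
```

Emit:
arm_command(targets=[[170, 20, 0, 0, 0, 0, 0], [170, 45, 0, 0, 0, 0, 0], [170, 70, 0, 0, 0, 0, 0], [170, 90, 0, 0, 0, 0, 0], [170, 105, 0, 0, 0, 0, 0], [170, 115, 0, 0, 0, 0, 0], [170, 121, 0, 0, 0, 0, 0], [170, 125, 0, 0, 0, 0, 0], [170, 126, 0, 0, 0, 0, 0], [170, 126, 0, 0, 0, 0, 0]])

```text
time: 20.4
ee_pos: [0.5286, -0.2154, 0.1742]
eef_rot: [0.114, 0.698, -0.114, 0.698]
ft_force: [-1.0, 0.4, 0.3]
width: 0.043
```

Emit:
arm_command(targets=[[170, 0.6, 0, 0, 0, 0, 0], [170, 1.2, 0, 0, 0, 0, 0], [170, 1.8, 0, 0, 0, 0, 0], [170, 2.4, 0, 0, 0, 0, 0], [170, 2.4, 0, 0, 0, 0, 0]])

```text
time: 20.9
ee_pos: [0.5282, -0.2154, 0.1713]
eef_rot: [0.114, 0.698, -0.114, 0.698]
ft_force: [-0.6, 0.1, -0.7]
width: 0.0432
```

```bash
python3 st.py
```

```text
t 20.9 [ 0.5282 -0.2154  0.1713] F [-0.64  0.08 -0.68] T [-0.007 -0.057 -0.   ] 0.0432
axes x,y,z cols
 [[-2.000e-04  3.193e-01  9.477e-01]
 [ 2.000e-04  9.477e-01 -3.193e-01]
 [-1.000e+00  1.000e-04 -3.000e-04]]
shift mm [  13.8  454.4 -146.5] q [ 0.666  0.278 -0.423  1.659  0.12   1.23  -0.108]
tilt fix rotvec(tool) [ 0.     -0.0003 -0.0001]
```

Emit:
arm_command(targets=[[170, 0.4, 0, 0, 0, 0, 0], [170, 0.8, 0, 0, 0, 0, 0], [170, 1.1, 0, 0, 0, 0, 0], [170, 1.1, 0, 0, 0, 0, 0]])

```text
time: 21.3
ee_pos: [0.5283, -0.2153, 0.1702]
eef_rot: [0.114, 0.698, -0.114, 0.698]
ft_force: [-0.6, -0.9, -0.0]
width: 0.0432
```

```bash
python3 st.py|head -1
```

```text
t 21.3 [ 0.5283 -0.2153  0.1702] F [-0.63 -0.86 -0.02] T [ 0.025 -0.094 -0.028] 0.0432
```

Emit:
arm_command(targets=[[170, 0.3, 0, 0, 0, 0, 0], [170, 0.6, 0, 0, 0, 0, 0], [170, 0.6, 0, 0, 0, 0, 0]])

```text
time: 21.6
ee_pos: [0.5283, -0.2153, 0.1699]
eef_rot: [0.114, 0.698, -0.114, 0.698]
ft_force: [-2.4, 0.6, 2.8]
width: 0.0429
```

Emit:
arm_command(targets=[[170, 0.3, 0, 0, 0, 0, 0], [170, 0.6, 0, 0, 0, 0, 0], [170, 0.6, 0, 0, 0, 0, 0]])

```text
time: 21.9
ee_pos: [0.5283, -0.2154, 0.1699]
eef_rot: [0.114, 0.698, -0.114, 0.698]
ft_force: [-3.4, 0.7, 7.9]
width: 0.043
```

Contact with the floor at z=0.1699. I'll ease off 0.8 mm and open gently.

Emit:
arm_command(targets=[[170, -0.4, 0, 0, 0, 0, 0], [170, -0.7, 0, 0, 0, 0, 0], [170, -0.7, 0, 0, 0, 0, 0]])

```text
time: 22.2
ee_pos: [0.5283, -0.2153, 0.1699]
eef_rot: [0.114, 0.698, -0.114, 0.698]
ft_force: [-2.4, 0.5, 4.0]
width: 0.0432
```

Emit:
arm_command(targets=[[120, 0, 0, 0, 0, 0, 0], [110, 0, 0, 0, 0, 0, 0], [90, 0, 0, 0, 0, 0, 0], [60, 0, 0, 0, 0, 0, 0], [60, 0, 0, 0, 0, 0, 0]])

```text
time: 22.7
ee_pos: [0.5283, -0.2153, 0.1696]
eef_rot: [0.114, 0.698, -0.114, 0.698]
ft_force: [0.4, -0.0, 0.3]
width: 0.063
```

Emit:
arm_command(targets=[[60, -5, 0, 0, 0, 0, 0], [60, -15, 0, 0, 0, 0, 0], [60, -35, 0, 0, 0, 0, 0], [60, -60, 0, 0, 0, 0, 0], [60, -90, 0, 0, 0, 0, 0], [60, -120, 0, 0, 0, 0, 0], [60, -140, 0, 0, 0, 0, 0], [60, -140, 0, 0, 0, 0, 0]])

```text
time: 23.5
ee_pos: [0.5295, -0.2155, 0.3139]
eef_rot: [0.114, 0.696, -0.115, 0.7]
ft_force: [0.2, -0.8, 0.3]
width: 0.0664
```

```bash
python3 st.py|head -1; python3 bl.py w15; python3 - <<'E'
from h import *
a=camera("side")[:,:,::-1];b=camera("scene")[:,:,::-1]
cv2.imwrite("pics/s15.png",a);cv2.imwrite("pics/c15.png",b)
A=cv2.resize(a[210:384,205:385],None,fx=2.2,fy=2.2);B=cv2.resize(b[140:314,50:230],None,fx=2.2,fy=2.2)
cv2.imwrite("pics/sc15.png",cv2.convertScaleAbs(np.hstack([A,B]),alpha=1.8))
E
```

```text
t 23.5 [ 0.5295 -0.2155  0.3139] F [ 0.2  -0.78  0.28] T [-0.008 -0.054  0.001] 0.0664
```

View pics/w15.png

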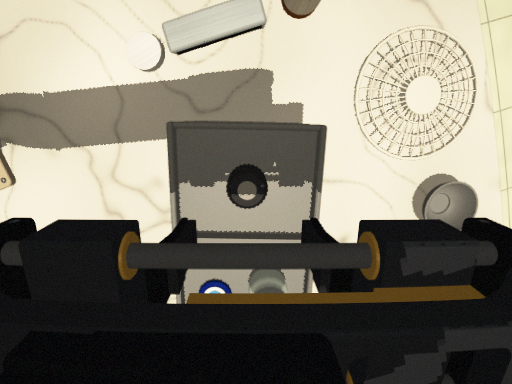

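View pics/sc15.png

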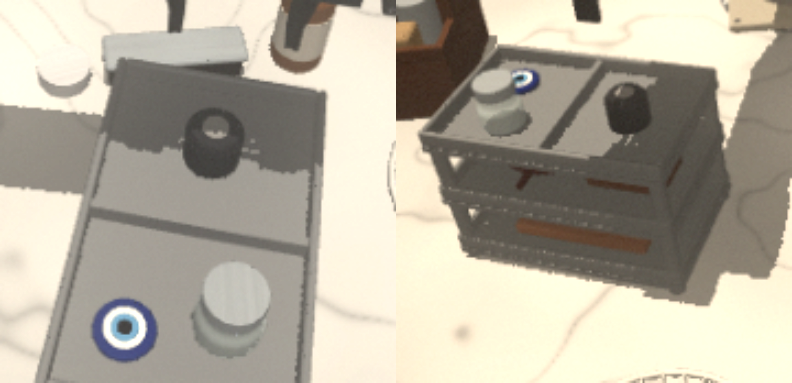

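The nut stands upright in the empty bay at wrist (247,187). The charm, jar, tin, brush and bottle all look unmoved. One last numerical check before handing in.

```bash
python3 - <<'E'
from h import *
d=np.load("w15.npz");P=(d["p"],d["q"])
r1=ray("wrist",(247.5,188.5),P);r2=ray("side",((215.5)/2.2-.5+205,127.5/2.2-.5+210))
p,g=tri(r1,r2);print("nut top",p,g)
c=np.array([.5278,-.2145]);t=np.radians(-19);xd=np.array([np.cos(t),np.sin(t)]);e=p[:2]-c
print("in bay",e@xd,e@[-xd[1],xd[0]])
# bystanders: image difference
for o,n,L in (("side0","s15",dict(charm=(261,359),jar=(312,343),tin=(234,241))),("scene0","c15",dict(cologne=(259,265),jar=(97,186)))):
    A=cv2.imread(f"pics/{o}.png",0);B=cv2.imread(f"pics/{n}.png",0)
    for k,(x,y) in L.items():
        T=A[y-11:y+12,x-11:x+12];S=B[y-22:y+23,x-22:x+23];m=cv2.matchTemplate(S,T,cv2.TM_CCOEFF_NORMED);_,v,_,l=cv2.minMaxLoc(m);print(k,v,np.array(l)-11)
close_job()
E
```

```text
nut top [ 0.52886409 -0.2146714   0.19760752] 0.0011705451480218557
in bay 0.0010619152327776026 0.00018437118905595325
charm 0.9996083378791809 [0 0]
jar 0.968216061592102 [0 0]
tin 0.9988610744476318 [0 0]
cologne 0.9947144985198975 [0 0]
jar 0.9982708096504211 [0 0]
the job is handed in; nothing more can be done
```

I unscrewed the nut clockwise, letting it climb as it turned, and lifted it off once it ran free. It now stands upright, open end down, in the empty compartment of the top tray. I handed the job in at about 24 s of the 72 s allowed; the hand-in reports no verdict.

**Last checks:**
- **Position:** the nut measured about 1 mm from the compartment's centre. Its top came out at z = 0.198 m against the 0.201 m expected. I put that down to calibration and pixel error, because the gripper felt the floor at the right height.
- **Release:** the fingers were open and the hand was raised about 140 mm clear.
- **Bystanders:** the charm, jar, polish tin and cologne bottle showed no shift in the images. I checked the shoe brush only by eye, and it looked unmoved.
- **Forces:** every wrist force I read while unscrewing was within about 3 N, but I only took readings at the end of each move. The highest reading in the whole job was about 9 N, when pressing lightly on the tray floor.

**Disagreed with the description:** the rotor swung only about 0.3 rad, and I saw no blade reach the peg. The nut turned on the thread earlier than described, so I set the lift from the turn I saw between nut and rotor.

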